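Find the full canister by weight and dispense it

ROBOT

A 6-joint arm with a two-finger parallel gripper is mounted at the origin on the work surface. World frame = base frame: x ahead of the robot, y to its left, z up, the work surface at z = 0. Lengths are in m, angles in rad, forces in N, time in s.
With the tool pointing down it reaches from about 0.25 to 0.775 m from the base axis. Payload 4 kg.
Tool frame: the origin (TCP) lies midway between the tips of the shut fingers; the grasp point (between the pads) lies 19 mm behind it; z points along the fingers, y is the direction in which the jaws open and shut (so a half turn about z gives the same grasp; the last joint's range is limited). The gripper opens to 94 mm and grips with 3 to 60 N. Pads are 16 mm wide; open, the fingers measure 119 mm over their backs; the gripper's body (75 mm by 177 mm) begins 78 mm behind the grasp point.
Start: joints at [1.068, 0.087, 1.371, -0, 1.684, -0.103], TCP at [0.214, 0.507, 0.206] pointing down, gripper open.
Joint ranges: [-3.1, 3.1], [-0.76, 2.03], [0.27, 2.55], [-1.08, 4.22], [0.17, 2.65], [-2.57, 2.57]. Speed limits (rad/s): [2.79, 2.79, 3.14, 3.14, 3.14, 3.14].

INTERFACE

Orientations are given as a unit quaternion [w, x, y, z].
In Python, from rig import * gives the robot as it stands.
- The arm moves only by the tool carry_out, never from a script. Its argument "moves" is a list of rows, each a list of 6 numbers: the shift along the tool's x, y, z in m, then the turn, a rotation vector about the tool's x, y, z in rad. A call has 1 to 12 rows; each row shifts and turns the pose as measured when the row begins, along the tool's axes as they then stand; what a row does not reach is not made up. A row lasts 1/10 s, in which the tool goes at most 50 mm and 8.59 degrees, less where a joint would pass 70% of its speed; a pose out of reach is approached as far as the arm can. A call with a gripper value outside its range is refused whole. "fingers" is the opening, from -1 (shut) to 1 (fully open), set as the call begins (left out, the last holds). The fingers move at their own pace and stop on an object; the grip force is fixed at half the most. Time passes only in rows, so rows that do not move let the fingers close. It gives the time, the measured TCP pose, the force and the opening at its end, in the units of the state.
- state(): the state, without advancing time (a new reading comes with each control period).
- capture(name): name is "scene" or "side" or "wrist"; returns a dict with "img" (420x560x3 uint8, red, green, blue), "K" (3x3 intrinsics, pixels), "T" (4x4, takes a point from camera to world coordinates). Camera axes: x right, y up, looking along -z (the intrinsics and any distortion apply to the point x, -y, -z); pixel columns grow to the right and rows downward; lengths in m; the calibration is good to about 2 mm. A picture is of the moment at which its call begins. There is no depth.
- job_done(): hands the job in, once; it reports no verdict.
The state is a dict: "t": time; "qpos": joint angles; "qvel": joint speeds; "joint_torque": joint torques, N m; "eef_pos": TCP position; "ee_rot": TCP orientation; "ft_force": force on the tool from outside, world axes, zero at the start; "torque": the same for the moment, N m; "opening": opening from 0.0 (shut) to 1.0 (fully open).
Only numpy, scipy, OpenCV 4.12 (cv2) and the standard library are available. Lean on these libraries where they do the work, as an engineer would, in place of code of your own. Each camera call takes 0.05 s, during which the arm holds its last target.

TASK

Three identical closed cases lean in the sloped rack, each with a canister inside, but only one canister is full. Heft the cases to find the heavy one without taking the cover off either of the others; open only that case, lay its cover on the counter, and gently stand its canister upright in the blue tray. Every case must end up back in the bay it came from, the two light ones still closed, and the other things on the counter left where they are.

Things in the scene. Friction and masses are not known exactly. Their poses are not given: they have to be found in the camera images.
- rack: Fixed grey rack, 411 mm wide (y), three bays at 135 mm pitch. Origin on the counter under the bay centres; z up, x to its back. Bay floors (35 mm up at their centre) slope 0.5 rad, rising to +x, so what stands in them leans to -x. Low front edge: lip 14 mm high, its face 33 mm down-slope of the bay centre. Dividers 25 mm high. No back wall.
- case_1_mid (a point): One of three outwardly identical closed cases, a loose white box with a grey cover. Point: centre of the white box. x across it (uphill), y along it, z square out of its top (leaning 0.5 rad). Box 60 (x) x 110 (y) x 65 (z) mm, walls and floor 5 mm. Grip its 60 mm width, best some 40 mm above its underside, from along its z; closed, it is 103 mm high in all.
- case_2_mid (a point): Second of the three, alike; same point and axes. Weight of any case with cover and canister: about 0.34 kg if its canister is empty, 0.60 kg if full (within 0.03 kg).
- case_3_mid (a point): Third of the three, alike; same point and axes. Each case may slide a few mm down its bay to the lip. Inside each, hidden, stands a canister; which case holds the full one varies. case_1 stands left of case_2, case_3 right of it, seen from the robot.
- cover_1_mid (a point): Cover of case_1, 0.06 kg, loose: lifts off along the case's z. Flange 60 x 110 x 4 mm, on it a hollow hood 44 (x) x 80 (y) mm whose top is 38 mm above the flange's underside; a lip reaches 7 mm below the flange into the box. Point: centre of the hood, 19 mm above the flange's underside, 51.5 mm above the case's centre when closed. Axes as the case's.
- cover_2_mid (a point): Cover of case_2; same shape, point and axes. Under each cover: a canister, aluminium body 46 mm diameter and 48 mm high, on it a square white cap 28 x 28 mm (flats facing the case's x and y) and 40 mm high, 88 mm in all. It stands along the case's z in a well in the middle of the case, 2 mm play all round, on the 5 mm floor; cover off, its top 28 mm stand out above the rim.
- cover_3_mid (a point): Cover of case_3; same shape, point and axes. The canisters look alike, and no pose is given for them: one is full (0.32 kg), two are empty (0.06 kg each).
- tray: Fixed shallow open blue tray on the counter, 160 (x) x 170 (y) x 30 (z) mm, walls and floor 4 mm. Origin under its centre, on the counter; z up.
- carton: Bystander: paper medicine carton 45 x 75 x 120 mm, standing; origin at its underside.
- pill_jar: Bystander: amber jar, 48 mm diameter, 75 mm high; origin at its underside.
- stapler: Bystander: stapler, 100 x 30 x 36 mm, length along its x; origin at its underside.
- spatula: Bystander: tablet spatula 190 mm long, lying flat along its x.
Things that resemble listed ones, but are neither listed nor needed, are in the scene too. Leave any yellow look-alike of the part that bears case_1_mid alone. What is shaped like the part that bears cover_3_mid but yellow is not meant.

How it is judged:
At the end, for the whole second after the job is handed in: The full canister stands upright (0.12 rad) at rest on the floor of the tray; its case's cover lies at rest on the counter (hood centre under 50 mm high); all three cases are within 25 mm of where they started; both light cases are closed (cover within 6 mm of seated) (x of canister_full_mid in the frame of tray between -0.058 and 0.058 m and y of canister_full_mid in the frame of tray between -0.063 and 0.063 m and z of canister_full_mid in the frame of tray between 0.042 and 0.055 m and angle between canister_full_mid's own z axis and vertical below 0.12 rad and linear speed of canister_full below 0.02 m/s and ((height (world z) of cover_1_mid between 0 and 0.05 m and linear speed of cover_1 below 0.02 m/s) or (height (world z) of cover_2_mid between 0 and 0.05 m and linear speed of cover_2 below 0.02 m/s) or (height (world z) of cover_3_mid between 0 and 0.05 m and linear speed of cover_3 below 0.02 m/s)) and distance of each of case_1_mid, case_2_mid, case_3_mid from where it was at the start of the episode below 0.025 m and distance between any of cover_1_mid, cover_2_mid, cover_3_mid and canister_empty_a_mid below 0.042 m and distance between any of cover_1_mid, cover_2_mid, cover_3_mid and canister_empty_b_mid below 0.042 m); the robot touches nothing.
It fails at once if an empty canister is uncovered: every cover is more than 55 mm from its centre (35 mm when closed) (distance between each of cover_1_mid, cover_2_mid, cover_3_mid and canister_empty_a_mid above 0.055 m or distance between each of cover_1_mid, cover_2_mid, cover_3_mid and canister_empty_b_mid above 0.055 m).
It fails at once if a bystander (carton, jar, stapler, spatula) is shoved more than 30 mm or knocked over (distance of any of carton, pill_jar, stapler, spatula from where it was at the start of the episode above 0.03 m or angle between any of carton, pill_jar's own z axis and vertical above 0.5 rad).
It fails at once if the full canister is dropped or thumped into the tray: it still moves faster than 0.4 m/s within 20 mm of the tray's floor (horizontal distance between canister_full_mid and tray below 0.09 m and z of canister_full_mid in the frame of tray below 0.068 m and linear speed of canister_full above 0.4 m/s).
It also fails if it takes over 72 s, if anything falls off the work surface, if the arm or the gripper's body presses on something with over 40 N, if the wrist force passes 120 N, or if a joint passes its speed limit or range.

## Working session

There is one attempt and no reset: what is moved stays moved. The work goes in short steps, Python scripts to look and compute and a tool call to move; the robot and the scene stay as the last step left them, time stands still between calls to the robot, and variables do not carry over. Pictures are saved under pics/ and viewed, and the job is handed in when it is done.

Besides the shell and the picture viewer there is one more tool, called after "Emit:" by a JSON object that holds its "op" and its "data". carry_out: Moves the arm, as the interface text tells. Its arguments: {"type":"object","properties":{"moves":{"type":"array","items":{"type":"array","items":{"type":"number"}}},"fingers":{"type":"number"}},"required":["moves"]}

```bash
ls; mkdir -p pics
python3 - <<'E'
from rig import *
import cv2
s=state();print(s)
for n in ["scene","side","wrist"]:
    c=capture(n);cv2.imwrite(f"pics/{n}0.png",c["img"][:,:,::-1]);print(n,c["K"].round(1).tolist(),c["T"].round(3).tolist(),[k for k in c])
E
```

```text
pics
{'t': 0.0, 'qpos': array([ 1.06789529e+00,  8.79421673e-02,  1.37222863e+00, -8.24616646e-07,
        1.68357077e+00, -1.03104230e-01]), 'qvel': array([ 0.00157086,  0.00137448,  0.0016978 , -0.00029485,  0.00168543,
        0.00146971]), 'joint_torque': array([ 7.57725084e-04, -3.40182638e+01, -3.02429903e+01,  7.16538448e-02,
        3.30405752e-02, -1.03187108e-04]), 'eef_pos': array([0.2138254 , 0.50615447, 0.20432418]), 'ee_rot': array([-3.20212469e-04,  1.98569688e-01,  9.80086182e-01, -1.02562938e-03]), 'ft_force': array([1.50211268, 0.18181924, 0.04943754]), 'torque': array([-0.00420826,  0.02881324,  0.0123544 ]), 'opening': 1.0049690729406042}
scene [[421.6, 0.0, 273.9], [0.0, 421.6, 209.7], [0.0, 0.0, 1.0]] [[0.466, -0.547, 0.695, 1.144], [0.884, 0.271, -0.38, -0.359], [0.02, 0.792, 0.61, 0.65], [0.0, 0.0, 0.0, 1.0]] ['img', 'K', 'T']
side [[492.4, 0.0, 278.4], [0.0, 492.4, 213.4], [0.0, 0.0, 1.0]] [[0.713, 0.426, -0.557, -0.145], [-0.701, 0.432, -0.568, -0.636], [-0.002, 0.795, 0.607, 0.799], [0.0, 0.0, 0.0, 1.0]] ['img', 'K', 'T']
wrist [[315.8, 0.0, 283.5], [0.0, 315.8, 212.8], [0.0, 0.0, 1.0]] [[0.39, -0.891, -0.234, 0.145], [0.921, 0.377, 0.101, 0.536], [-0.002, -0.255, 0.967, 0.383], [0.0, 0.0, 0.0, 1.0]] ['img', 'K', 'T']
```

View pics/scene0.png

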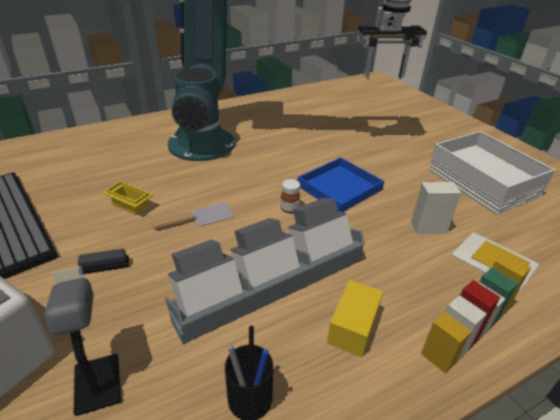

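View pics/side0.png

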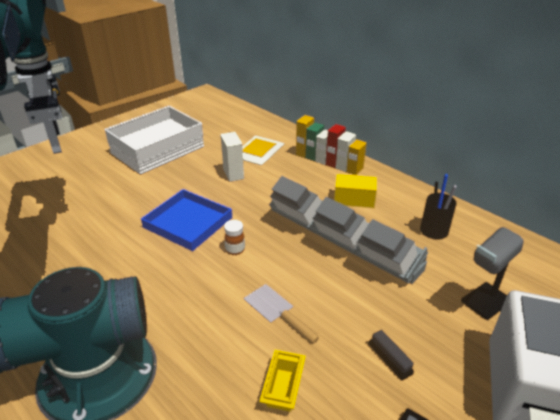

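View pics/wrist0.png

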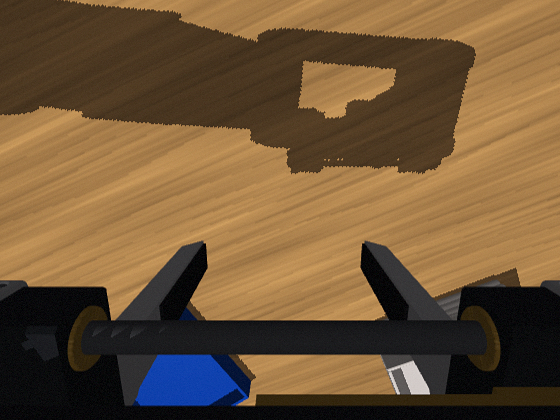

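Run:
```python
import cv2
a=cv2.imread("pics/scene0.png")[190:335,150:380];cv2.imwrite("pics/z1.png",cv2.resize(a,None,fx=3.4,fy=3.4,interpolation=cv2.INTER_CUBIC))
a=cv2.imread("pics/side0.png")[165:290,255:435];cv2.imwrite("pics/z2.png",cv2.resize(a,None,fx=4.4,fy=4.4,interpolation=cv2.INTER_CUBIC))
```

```text
(no output)
```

View pics/z1.png

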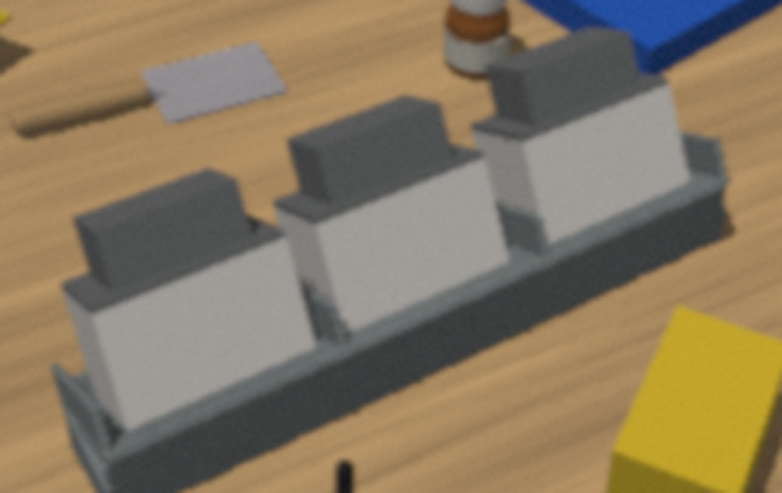

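View pics/z2.png

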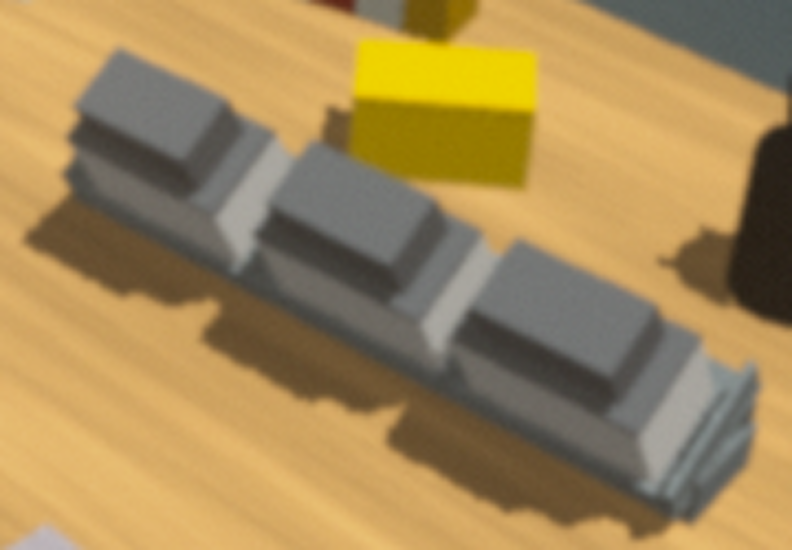

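```bash
cat > h.py <<'E'
from rig import *
import cv2, numpy as np
def ray(c,u,v):
    K,T=c["K"],c["T"]; d=np.array([(u-K[0,2])/K[0,0],-(v-K[1,2])/K[1,1],-1.0])
    return T[:3,3],T[:3,:3]@d
def plane(c,u,v,z):
    o,d=ray(c,u,v); return o+d*(z-o[2])/d[2]
def proj(c,P):
    K,T=c["K"],c["T"]; p=T[:3,:3].T@(np.asarray(P)-T[:3,3]); return np.array([K[0,0]*p[0]/-p[2]+K[0,2], K[1,1]*-p[1]/-p[2]+K[1,2]])
def tri(*ors):
    A=0;b=0
    for o,d in ors:
        d=d/np.linalg.norm(d);M=np.eye(3)-np.outer(d,d);A=A+M;b=b+M@o
    return np.linalg.solve(A,b)
def zoom(img,name,y0,y1,x0,x1,gamma=1.0,w=800):
    a=img[y0:y1,x0:x1,::-1]; a=(255*(a/255.)**gamma).astype('uint8')
    f=min(w/(x1-x0),600/(y1-y0)); cv2.imwrite(name,cv2.resize(a,None,fx=f,fy=f,interpolation=cv2.INTER_CUBIC)); print(name,f)
E
python3 - <<'E'
from h import *
import pickle
cs={n:capture(n) for n in("scene","side")}
pickle.dump(cs,open("c0.pkl","wb"))
S=cs["scene"]["img"]
zoom(S,"pics/s3.png",230,330,160,280,.5)
zoom(S,"pics/s1.png",190,290,230,350,.5)
# side hood top corners
Z={1:[(78,103),(120,48),(232,103),(185,163)],2:[(275,205),(320,143),(437,203),(392,265)],3:[(470,310),(522,240),(660,310),(610,378)]}
for k,v in Z.items():
    P=[plane(cs["side"],255+(x+.5)/4.4-.5,165+(y+.5)/4.4-.5,z) for (x,y),z in zip(v,[.1135,.1345,.1345,.1135])]
    P=np.array(P); print(k,P.round(4).tolist(),P.mean(0)); 
    e=(P[0]+P[1]-P[2]-P[3]); print(np.arctan2(-e[0],e[1]), np.linalg.norm(P[1]-P[2]),np.linalg.norm(P[0]-P[3]),np.linalg.norm(P[1]-P[0]),np.linalg.norm(P[2]-P[3]))
E
```

```text
pics/s3.png 6.0
pics/s1.png 6.0
1 [[0.5448, 0.0889, 0.1135], [0.5784, 0.0894, 0.1345], [0.5831, 0.008, 0.1345], [0.5462, 0.0073, 0.1135]] [0.5631224  0.04842399 0.124     ]
0.03704694885155906 0.08154319774207941 0.08157872916419814 0.03960350882474214 0.04244084822169901
2 [[0.5527, -0.0518, 0.1135], [0.5887, -0.05, 0.1345], [0.5913, -0.1264, 0.1345], [0.5573, -0.127, 0.1135]] [ 0.57250965 -0.08881602  0.124     ]
0.04702547240232793 0.07645177648625406 0.07538559306460324 0.04170765609792744 0.03989419882141114
3 [[0.5572, -0.1767, 0.1135], [0.5973, -0.1753, 0.1345], [0.6002, -0.2545, 0.1345], [0.5644, -0.2544, 0.1135]] [ 0.57975785 -0.21521311  0.124     ]
0.0646957095930985 0.07919392911467392 0.07806036776890998 0.04529062079152514 0.041516753887125994
```

View pics/s3.png

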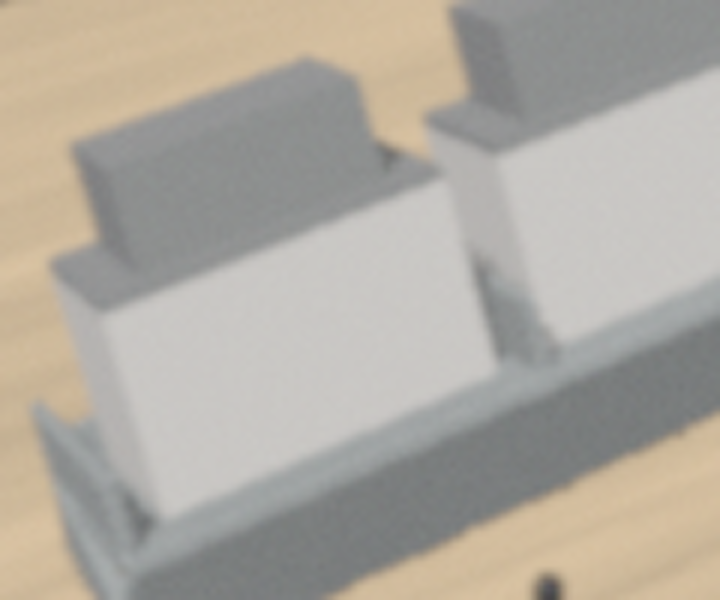

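View pics/s1.png

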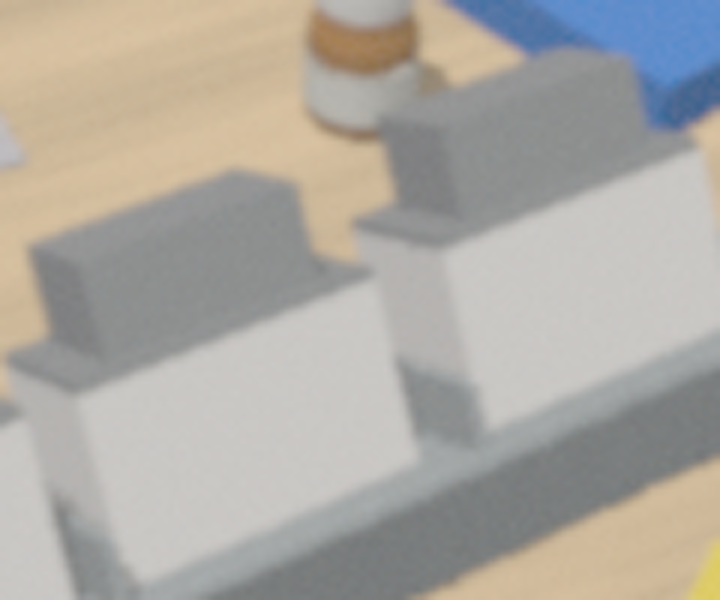

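```bash
cat > pk.py <<'E'
from h import *
import pickle
cs=pickle.load(open("c0.pkl","rb"))
Z={3:((160,230),[(103,312),(443,180),(500,360),(160,520)]),2:((230,190),[(75,395),(375,275),(418,460),(140,583)]),1:((230,190),[(445,245),(697,148),(728,328),(482,432)])}
for k in (1,2,3):
    o,v=Z[k]
    P=np.array([plane(cs["scene"],o[0]+(x+.5)/6-.5,o[1]+(y+.5)/6-.5,z) for (x,y),z in zip(v,[.105,.105,.048,.048])])
    e=P[1]+P[2]-P[0]-P[3]; print(k,P.round(4).tolist(),'yaw',np.arctan2(-e[0],e[1]),np.linalg.norm(P[0]-P[1]),np.linalg.norm(P[2]-P[3]))
    print(' top mid',P[:2].mean(0),'bot mid',P[2:].mean(0))
E
python3 pk.py
```

```text
1 [[0.6096, 0.0027, 0.105], [0.6041, 0.1088, 0.105], [0.6375, 0.107, 0.048], [0.6427, 0.0015, 0.048]] yaw 0.05057631025411833 0.10630264034433914 0.10566251744775469
 top mid [0.60687551 0.05574164 0.105     ] bot mid [0.64009811 0.05423887 0.048     ]
2 [[0.6198, -0.1367, 0.105], [0.6124, -0.0257, 0.105], [0.6444, -0.0245, 0.048], [0.6516, -0.1304, 0.048]] yaw 0.067662496854938 0.11123538757490234 0.10607601555121761
 top mid [ 0.61610262 -0.08122217  0.105     ] bot mid [ 0.6479818  -0.07745309  0.048     ]
3 [[0.6285, -0.264, 0.105], [0.6227, -0.1554, 0.105], [0.6495, -0.1501, 0.048], [0.6607, -0.2641, 0.048]] yaw 0.07618466364127154 0.10870692460660075 0.1145404211379857
 top mid [ 0.6255854  -0.20967859  0.105     ] bot mid [ 0.65512427 -0.20710532  0.048     ]
```

Run:
```python
from h import *
import pickle
cs=pickle.load(open("c0.pkl","rb"))
for n in("scene","side"):
    c=cs[n]; h=cv2.cvtColor(c["img"],cv2.COLOR_RGB2HSV)
    m=cv2.inRange(h,(105,150,60),(125,255,255)); m=cv2.morphologyEx(m,cv2.MORPH_OPEN,np.ones((3,3)))
    cn=max(cv2.findContours(m,cv2.RETR_EXTERNAL,cv2.CHAIN_APPROX_NONE)[0],key=cv2.contourArea)
    ap=cv2.approxPolyDP(cn,4,True)[:,0]; 
    print(n,[(p.tolist(),plane(c,*p,.03)[:2].round(3).tolist(),plane(c,*p,0)[:2].round(3).tolist()) for p in ap])
S=cs["side"];C=cs["scene"]
for nm,u,v in [("jar",234,250),("cartonA",232,180),("cartonB",243,176),("cartonC",224,170),("spat1",247,298),("spat2",318,337),("stap",390,350),("ybox1",336,203),("ybox2",377,206),("yel",281,405)]:
    print(nm,plane(S,u,v,0)[:2].round(3))
for nm,u,v in [("jar",289,211),("carton1",414,229),("carton2",447,233),("yb1",332,345),("yb2",361,352),("yb3",380,310),("stap",105,265),("bookL",430,360)]:
    print(nm,plane(C,u,v,0)[:2].round(3))
```

```text
scene [([299, 177], [0.341, 0.155], [0.302, 0.18]), ([301, 186], [0.38, 0.138], [0.343, 0.162]), ([315, 196], [0.434, 0.147], [0.399, 0.172]), ([334, 198], [0.462, 0.185], [0.429, 0.212]), ([339, 210], [0.509, 0.168], [0.478, 0.194]), ([380, 189], [0.482, 0.316], [0.45, 0.348]), ([382, 183], [0.463, 0.338], [0.43, 0.372]), ([341, 159], [0.312, 0.312], [0.272, 0.344])]
side [([143, 218], [0.301, 0.311], [0.319, 0.348]), ([194, 246], [0.328, 0.133], [0.347, 0.163]), ([229, 217], [0.46, 0.161], [0.483, 0.192]), ([229, 209], [0.482, 0.187], [0.506, 0.219]), ([221, 212], [0.458, 0.192], [0.482, 0.224]), ([181, 191], [0.441, 0.343], [0.464, 0.381])]
jar [0.407 0.082]
cartonA [0.604 0.322]
cartonB [0.641 0.316]
cartonC [0.622 0.381]
spat1 [ 0.325 -0.058]
spat2 [ 0.357 -0.237]
stap [ 0.434 -0.357]
ybox1 [0.733 0.034]
ybox2 [ 0.802 -0.054]
yel [ 0.199 -0.291]
jar [0.425 0.078]
carton1 [0.621 0.313]
carton2 [0.668 0.374]
yb1 [ 0.801 -0.046]
yb2 [ 0.836 -0.008]
yb3 [0.777 0.082]
stap [ 0.415 -0.367]
bookL [0.904 0.09 ]
```

```bash
cat >> h.py <<'E'
from scipy.spatial.transform import Rotation as R, Slerp
psi=.066
rx=np.array([np.cos(psi),np.sin(psi),0]); ry=np.array([-np.sin(psi),np.cos(psi),0]); rz=np.array([0,0,1.])
n_=-np.sin(.5)*rx+np.cos(.5)*rz; u_=np.cos(.5)*rx+np.sin(.5)*rz
Rtilt=R.from_matrix(np.c_[np.cross(u_,-n_),u_,-n_])
C={1:np.array([.597,.053,.062]),2:np.array([.606,-.082,.062]),3:np.array([.614,-.2135,.062])}
def down(a): # tool down, jaw axis at world angle a
    y=np.array([np.cos(a),np.sin(a),0]); z=np.array([0,0,-1.]); return R.from_matrix(np.c_[np.cross(y,z),y,z])
def cur():
    s=state(); q=s["ee_rot"]; return s["eef_pos"],R.from_quat([q[1],q[2],q[3],q[0]]),s
def plan(pt,Rt,N,p=None,R0=None):
    if p is None:
        p,R0,s=cur()
    print("from",p.round(4),"to",np.round(pt,4),"turn",(R0.inv()*Rt).magnitude().round(3))
    sl=Slerp([0,1],R.concatenate([R0,Rt])); rows=[]
    for i in range(N):
        a,b=i/N,(i+1)/N
        Ra,Rb=sl(a),sl(b)
        d=Ra.inv().apply((pt-p)/N); w=(Ra.inv()*Rb).as_rotvec()
        rows.append([float(x) for x in d.round(4)]+[float(x) for x in w.round(3)])
    print("[",",\n".join(str(r) for r in rows),"]")
E
python3 - <<'E'
from h import *
p,R0,s=cur()
via=np.array([.42,.20,.26])
pre=C[1]+n_*.125
plan(pre+n_*.03,Rtilt,12)
E
```

```text
Traceback (most recent call last):
  File "h.py", line 31, in plan
    print("from",p.round(4),"to",np.round(pt,4),"turn",(R0.inv()*Rt).magnitude().round(3))
                                                       ^^^^^^^^^^^^^^^^^^^^^^^^^^^^^^^
AttributeError: 'float' object has no attribute 'round'
```

```bash
sed -i 's/(R0.inv()\*Rt).magnitude().round(3)/round((R0.inv()*Rt).magnitude(),3)/' h.py
python3 - <<'E'
from h import *
pre=C[1]+n_*.125
plan(pre+n_*.03,Rtilt,14)
E
```

```text
from [0.214  0.5064 0.2049] to [0.5229 0.0481 0.198 ] turn 1.202
[ [-0.0331, -0.0216, 0.0005, -0.032, -0.02, 0.077],
[-0.0346, -0.019, 0.0005, -0.032, -0.02, 0.077],
[-0.036, -0.0163, 0.0007, -0.032, -0.02, 0.077],
[-0.0371, -0.0135, 0.0009, -0.032, -0.02, 0.077],
[-0.038, -0.0106, 0.0013, -0.032, -0.02, 0.077],
[-0.0387, -0.0077, 0.0017, -0.032, -0.02, 0.077],
[-0.0391, -0.0047, 0.0023, -0.032, -0.02, 0.077],
[-0.0393, -0.0018, 0.003, -0.032, -0.02, 0.077],
[-0.0393, 0.0011, 0.0037, -0.032, -0.02, 0.077],
[-0.039, 0.004, 0.0046, -0.032, -0.02, 0.077],
[-0.0385, 0.0069, 0.0055, -0.032, -0.02, 0.077],
[-0.0377, 0.0096, 0.0065, -0.032, -0.02, 0.077],
[-0.0367, 0.0123, 0.0076, -0.032, -0.02, 0.077],
[-0.0355, 0.0148, 0.0088, -0.032, -0.02, 0.077] ]
```

Emit:
{"op": "carry_out", "data": {"moves": [[-0.033,-0.022,0,-0.032,-0.02,0.077],[-0.035,-0.019,0,-0.032,-0.02,0.077],[-0.036,-0.016,0.001,-0.032,-0.02,0.077],[-0.037,-0.0135,0.001,-0.032,-0.02,0.077],[-0.038,-0.011,0.001,-0.032,-0.02,0.077],[-0.039,-0.008,0.002,-0.032,-0.02,0.077],[-0.039,-0.005,0.002,-0.032,-0.02,0.077],[-0.039,-0.002,0.003,-0.032,-0.02,0.077],[-0.039,0.001,0.004,-0.032,-0.02,0.077],[-0.039,0.004,0.005,-0.032,-0.02,0.077],[-0.038,0.007,0.0055,-0.032,-0.02,0.077],[-0.038,0.01,0.0065,-0.032,-0.02,0.077]], "fingers": 1}}

```text
t: 1.45
eef_pos: [0.4795, 0.0985, 0.1985]
ee_rot: [0.155, 0.616, 0.755, 0.163]
ft_force: [0.5, 0.3, -0.1]
opening: 1.004
```

Run:
```python
from h import *
plan(C[1]+n_*.155,Rtilt,6)
```

```text
from [0.4795 0.0985 0.1985] to [0.5229 0.0481 0.198 ] turn 0.141
[ [-0.0096, 0.0047, 0.0028, -0.008, -0.005, 0.022],
[-0.0095, 0.0049, 0.0028, -0.008, -0.005, 0.022],
[-0.0094, 0.0051, 0.0029, -0.008, -0.005, 0.022],
[-0.0093, 0.0053, 0.003, -0.008, -0.005, 0.022],
[-0.0091, 0.0055, 0.0031, -0.008, -0.005, 0.022],
[-0.009, 0.0056, 0.0032, -0.008, -0.005, 0.022] ]
```

Emit:
{"op": "carry_out", "data": {"moves": [[-0.019,0.01,0.006,-0.016,-0.01,0.044],[-0.019,0.01,0.006,-0.016,-0.01,0.044],[-0.018,0.011,0.006,-0.016,-0.01,0.044],[0,0,0,0,0,0],[0,0,0,0,0,0]]}}

```text
t: 1.95
eef_pos: [0.5239, 0.0411, 0.1965]
ee_rot: [0.171, 0.668, 0.701, 0.181]
ft_force: [0.6, -0.0, 0.5]
opening: 1.005
```

Run:
```python
from h import *
plan(C[1]+n_*.155,Rtilt,1)
plan(C[1]-n_*.0115,Rtilt,1)
print(state()["ft_force"],state()["torque"])
for n in("wrist","side"):
    c=capture(n);cv2.imwrite(f"pics/{n}1.png",c["img"][:,:,::-1])
    print([proj(c,C[1]+n_*.0705+u_*a*.022+ry*b*.04).round(1).tolist() for a,b in((-1,1),(1,1),(1,-1),(-1,-1))])
```

```text
from [0.5239 0.0411 0.1965] to [0.5229 0.0481 0.198 ] turn 0.017
[ [0.0071, 0.0001, -0.0017, 0.003, 0.007, -0.015] ]
from [0.5239 0.0411 0.1965] to [0.6025 0.0534 0.0519] turn 0.017
[ [0.0083, -0.0004, 0.1648, 0.003, 0.007, -0.015] ]
[ 0.62628505 -0.01936487  0.46487527] [-0.05886062  0.25512928  0.04771508]
[[257.4, 163.5], [310.8, 162.6], [310.2, 253.1], [260.8, 253.9]]
[[271.2, 188.6], [281.6, 174.9], [306.7, 187.0], [296.1, 201.2]]
```

View pics/wrist1.png

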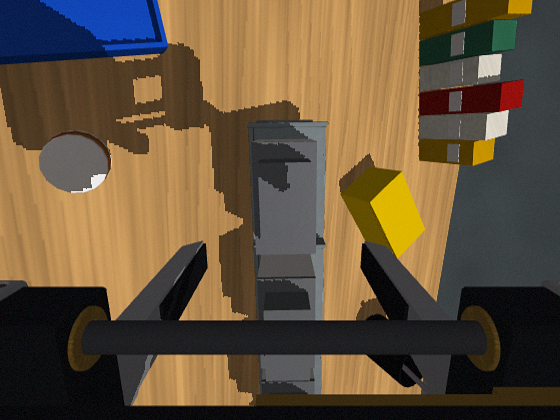

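View pics/side1.png

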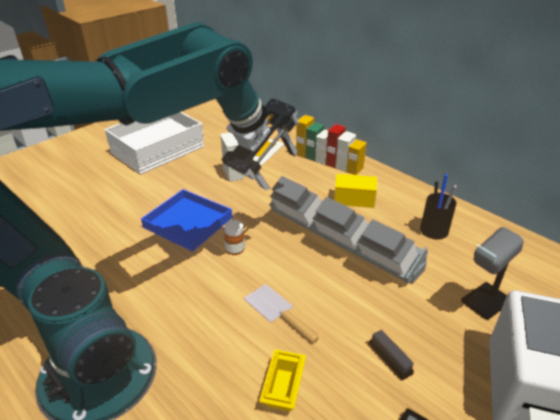

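Run:
```python
from h import *
c=capture("wrist"); zoom(c["img"],"pics/w1.png",110,310,210,370,.5)
```

```text
pics/w1.png 3.0
```

View pics/w1.png

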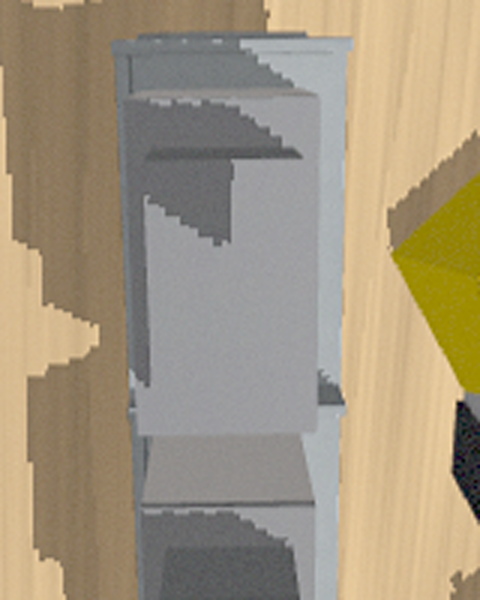

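Emit:
{"op": "carry_out", "data": {"moves": [[0.008,0,0.01,0.003,0.007,-0.015],[0,0,0.035,0,0,0],[0,0,0.035,0,0,0],[0,0,0.03,0,0,0],[0,0,0.02,0,0,0],[0,0,0,0,0,0],[0,0,0,0,0,0]]}}

```text
t: 2.8
eef_pos: [0.5881, 0.0633, 0.0798]
ee_rot: [0.169, 0.656, 0.712, 0.184]
ft_force: [0.4, -0.0, -0.6]
opening: 1.0
```

Run:
```python
from h import *
plan(C[1]-n_*.0115,Rtilt,1)
c=capture("side");zoom(c["img"],"pics/sd2.png",120,300,180,420)
```

```text
from [0.5881 0.0633 0.0798] to [0.6025 0.0534 0.0519] turn 0.017
[ [-0.0111, -0.0016, 0.031, 0.004, -0.008, 0.014] ]
pics/sd2.png 3.3333333333333335
```

View pics/sd2.png

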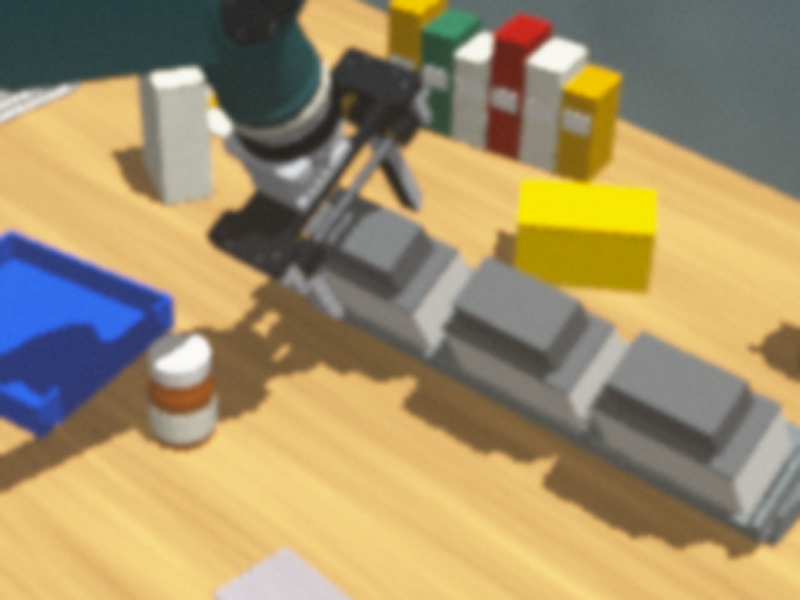

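Emit:
{"op": "carry_out", "data": {"moves": [[-0.007,-0.001,0,0.003,-0.006,0.01],[0,0,0,0,0,0],[0,0,0,0,0,0]]}}

```text
t: 3.15
eef_pos: [0.5887, 0.056, 0.0836]
ee_rot: [0.171, 0.66, 0.708, 0.183]
ft_force: [0.4, -0.0, 0.5]
opening: 0.998
```

Run:
```python
from h import *
plan(C[1]-n_*.0115,Rtilt,1)
print(state()["ft_force"])
```

```text
from [0.5887 0.056  0.0836] to [0.6025 0.0534 0.0519] turn 0.008
[ [-0.0036, -0.0035, 0.0343, 0.007, -0.002, 0.004] ]
[ 0.38537002 -0.01294358  0.52665753]
```

Emit:
{"op": "carry_out", "data": {"moves": [[-0.003,-0.003,0.015,0.006,-0.002,0.004],[0,0,0.015,0,0,0],[0,0,0,0,0,0],[0,0,0,0,0,0],[0,0,0,0,0,0]]}}

```text
t: 3.65
eef_pos: [0.6023, 0.0526, 0.056]
ee_rot: [0.171, 0.662, 0.706, 0.182]
ft_force: [1.7, -0.2, -0.1]
opening: 0.996
```

Run:
```python
from h import *
plan(C[1]-n_*.0115,Rtilt,1)
print(state()["ft_force"])
```

```text
from [0.6023 0.0526 0.056 ] to [0.6025 0.0534 0.0519] turn 0.005
[ [0.0007, -0.0018, 0.0037, 0.004, 0.002, -0.002] ]
[ 1.6927343  -0.1771657  -0.08870317]
```

Emit:
{"op": "carry_out", "data": {"moves": [[0,-0.002,0.002,0.003,0,0],[0,0,0,0,0,0],[0,0,0,0,0,0],[0,0,0,0,0,0],[0,0,0,0,0,0],[0,0,0,0,0,0],[0,0,0,0,0,0],[0,0,0,0,0,0]], "fingers": -1}}

```text
t: 4.45
eef_pos: [0.6018, 0.0525, 0.0546]
ee_rot: [0.171, 0.662, 0.706, 0.181]
ft_force: [1.0, -0.6, -0.8]
opening: 0.639
```

Run:
```python
from h import *
plan(C[1]-n_*.0115,Rtilt,1)
print(state()["ft_force"],state()["opening"]*94)
```

```text
from [0.6018 0.0525 0.0546] to [0.6025 0.0534 0.0519] turn 0.004
[ [0.0008, -0.0007, 0.0027, 0.003, 0.002, -0.001] ]
[ 0.95516457 -0.63976909 -0.84632808] 60.04169019195778
```

Gripped at 60 mm. Lift gently along the case's z, then settle and weigh.

Emit:
{"op": "carry_out", "data": {"moves": [[0,0,-0.006,0,0,0],[0,0,-0.012,0,0,0],[0,0,-0.012,0,0,0],[0,0,0,0,0,0],[0,0,0,0,0,0],[0,0,0,0,0,0],[0,0,0,0,0,0],[0,0,0,0,0,0]]}}

```text
t: 5.25
eef_pos: [0.5788, 0.0518, 0.0718]
ee_rot: [0.163, 0.664, 0.708, 0.174]
ft_force: [0.9, -0.7, -6.0]
opening: 0.639
```

```bash
cat > wt.py <<'E'
from h import *
import sys
F=[];T=[];J=[]
for i in range(8):
    c=capture("side"); s=state(); F.append(s["ft_force"]);J.append(s["joint_torque"])
F=np.array(F);print(F.mean(0).round(2),F.std(0).round(2),"kg",-F[:,2].mean()/9.81,s["eef_pos"].round(4))
print(np.mean(J,0).round(2), s["qpos"].round(3))
zoom(c["img"],"pics/"+sys.argv[1]+".png",120,300,180,420)
E
python3 wt.py wt1
```

```text
[-0.03 -0.15 -6.26] [0.41 0.36 0.41] kg 0.6380852510041758 [0.5794 0.0518 0.0727]
[ -0.   -28.35 -33.11   0.36  -2.78   0.04] [-0.037 -0.105  1.915  0.063  0.851 -0.132]
pics/wt1.png 3.3333333333333335
```

View pics/wt1.png

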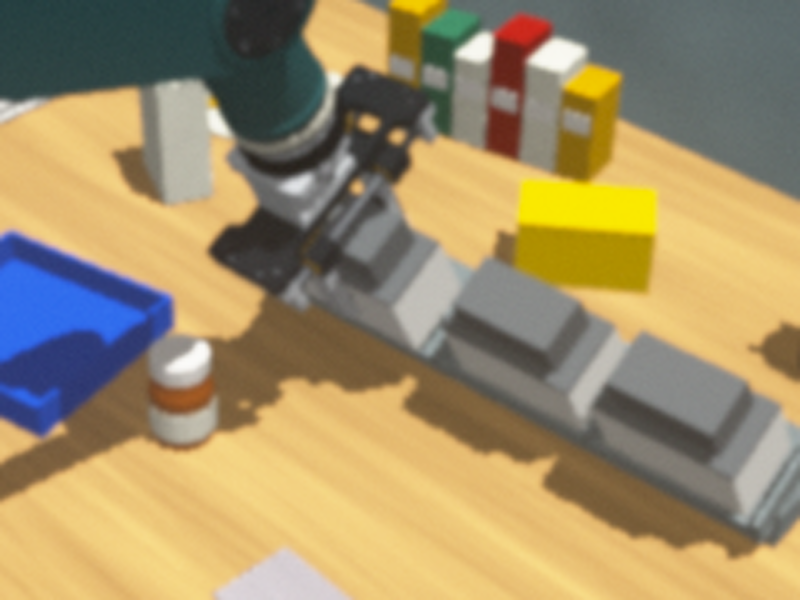

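Emit:
{"op": "carry_out", "data": {"moves": [[0,0.004,-0.012,-0.01,0,0],[0,0.005,-0.01,-0.01,0,0],[0,0,0,0,0,0],[0,0,0,0,0,0],[0,0,0,0,0,0],[0,0,0,0,0,0]]}}

```text
t: 6.25
eef_pos: [0.5773, 0.0516, 0.1002]
ee_rot: [0.172, 0.662, 0.706, 0.184]
ft_force: [0.4, 0.6, -5.6]
opening: 0.636
```

```bash
python3 wt.py wt1b; python3 -c "
from h import *
plan(C[1]-n_*.0115,Rtilt,1)
p,_,_=cur();d=p-C[1];print(d@n_,d@u_,d@ry)"
```

```text
[-0.07  0.06 -6.38] [0.45 0.48 0.36] kg 0.649982490607584 [0.5773 0.0516 0.1   ]
[  0.   -27.13 -34.01   0.38  -2.91   0.04] [-0.039 -0.152  1.906  0.065  0.882 -0.132]
pics/wt1b.png 3.3333333333333335
from [0.5773 0.0516 0.1   ] to [0.6025 0.0534 0.0519] turn 0.009
[ [0.0001, -0.0014, 0.0543, 0.008, 0.001, -0.001] ]
0.04283232814889273 0.0009474858409367418 -7.183054093569982e-05
```

View pics/wt1b.png

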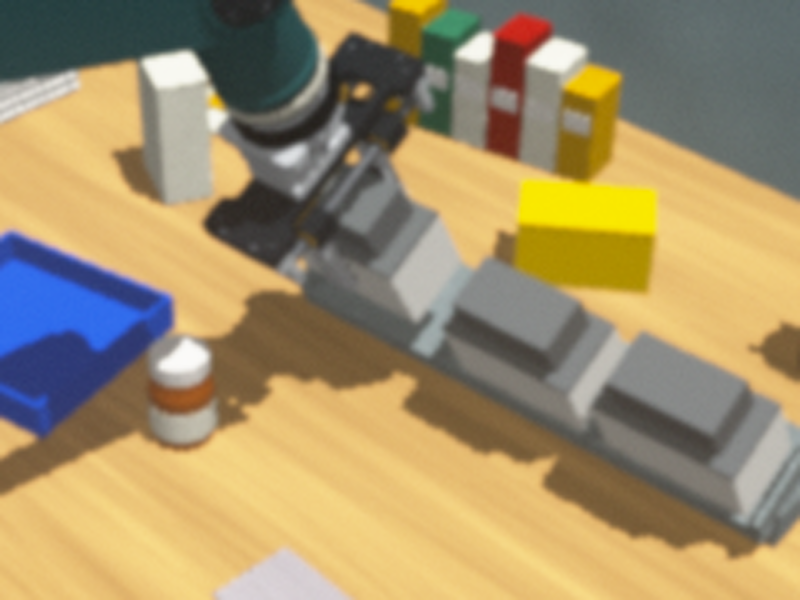

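Emit:
{"op": "carry_out", "data": {"moves": [[0,0,0.01,0.004,0,0],[0,0,0.012,0,0,0],[0,0,0.008,0,0,0],[0,0,0,0,0,0],[0,0,0,0,0,0]]}}

```text
t: 7.15
eef_pos: [0.5928, 0.0527, 0.0698]
ee_rot: [0.17, 0.663, 0.707, 0.181]
ft_force: [0.1, 0.5, -5.7]
opening: 0.638
```

```bash
cat > e.py <<'E'
from h import *
import sys
k=int(sys.argv[1]);off=float(sys.argv[2])
plan(C[k]+n_*off,Rtilt,1)
p,_,s=cur();d=p-C[k];print("n,u,y",d@n_,d@u_,d@ry,s["ft_force"].round(2))
E
python3 e.py 1 -.009
```

```text
from [0.5928 0.0527 0.0698] to [0.6013 0.0533 0.0541] turn 0.002
[ [0.0001, -0.0001, 0.0179, 0.002, 0.001, -0.001] ]
n,u,y 0.008918587324022457 3.0909820388398245e-05 -6.274400315376218e-05 [ 0.06  0.48 -5.75]
```

Emit:
{"op": "carry_out", "data": {"moves": [[0,0.001,0.006,0,0,0],[0,0,0.006,0,0,0],[0,0,0.003,0,0,0],[0,0,0,0,0,0],[0,0,0,0,0,0]]}}

```text
t: 7.65
eef_pos: [0.6018, 0.0532, 0.0563]
ee_rot: [0.17, 0.662, 0.707, 0.181]
ft_force: [-0.6, -0.6, -5.8]
opening: 0.637
```

```bash
python3 e.py 1 -.009
```

```text
from [0.6018 0.0532 0.0563] to [0.6013 0.0533 0.0541] turn 0.003
[ [0.0001, -0.0015, 0.0017, 0.002, 0.001, -0.001] ]
n,u,y -0.0072887637185373895 0.0015285894382549214 -0.00010468012166155727 [-0.64 -0.62 -5.76]
```

Emit:
{"op": "carry_out", "data": {"moves": [[0,0,0.002,0,0,0],[0,0,0,0,0,0],[0,0,0,0,0,0]]}}

```text
t: 7.95
eef_pos: [0.6034, 0.0534, 0.0559]
ee_rot: [0.171, 0.662, 0.707, 0.182]
ft_force: [0.1, 0.7, -5.9]
opening: 0.633
```

```bash
python3 e.py 1 -.009
```

```text
from [0.6034 0.0534 0.0559] to [0.6013 0.0533 0.0541] turn 0.004
[ [0.0, -0.0027, 0.0006, 0.004, 0.001, -0.001] ]
n,u,y -0.00842701169597342 0.002715610263525316 -3.305993972070175e-05 [ 0.09  0.69 -5.85]
```

Emit:
{"op": "carry_out", "data": {"moves": [[0,-0.001,0.002,0,0,0],[0,0,0.001,0,0,0],[0,0,0,0,0,0]]}}

```text
t: 8.25
eef_pos: [0.6038, 0.0534, 0.0561]
ee_rot: [0.171, 0.662, 0.707, 0.182]
ft_force: [0.8, 0.6, -6.2]
opening: 0.635
```

```bash
python3 e.py 1 -.009
```

```text
from [0.6038 0.0534 0.0561] to [0.6013 0.0533 0.0541] turn 0.005
[ [0.0001, -0.0031, 0.0005, 0.005, 0.001, -0.001] ]
n,u,y -0.00845312300925891 0.0031026211269150946 -6.11203672100522e-05 [ 0.82  0.56 -6.25]
```

Emit:
{"op": "carry_out", "data": {"moves": [[0,-0.003,0.003,0,0,0],[0,-0.001,0.003,0,0,0],[0,0,0,0,0,0]]}}

```text
t: 8.55
eef_pos: [0.6043, 0.0534, 0.0571]
ee_rot: [0.173, 0.661, 0.707, 0.184]
ft_force: [1.1, -0.1, -5.9]
opening: 0.634
```

```bash
python3 e.py 1 -.009
```

```text
from [0.6043 0.0534 0.0571] to [0.6013 0.0533 0.0541] turn 0.01
[ [0.0001, -0.0041, 0.0012, 0.01, 0.001, 0.001] ]
n,u,y -0.007801966331864921 0.004063550035208929 -4.6682276670795525e-05 [ 1.13 -0.14 -5.92]
```

```bash
python3 wt.py wt1c;python3 - <<'E'
from h import *
c=capture("scene");zoom(c["img"],"pics/sc1c.png",170,290,270,430,.6)
E
```

```text
[-1.86  0.09 -2.07] [1.21 0.68 2.05] kg 0.21143693588988358 [0.6046 0.0535 0.0563]
[ -0.07 -28.58 -31.1    0.35  -2.92   0.04] [-0.032 -0.04   1.9    0.067  0.775 -0.135]
pics/wt1c.png 3.3333333333333335
pics/sc1c.png 5.0
```

View pics/wt1c.png

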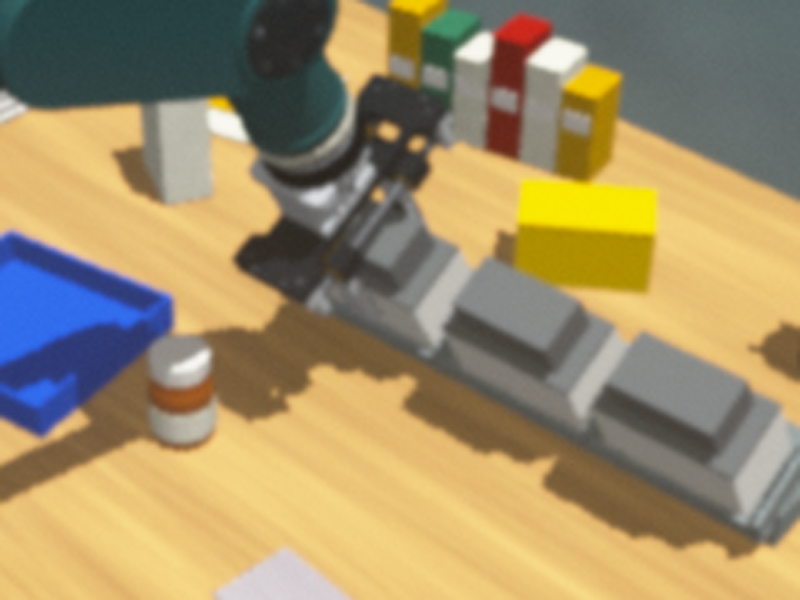

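View pics/sc1c.png

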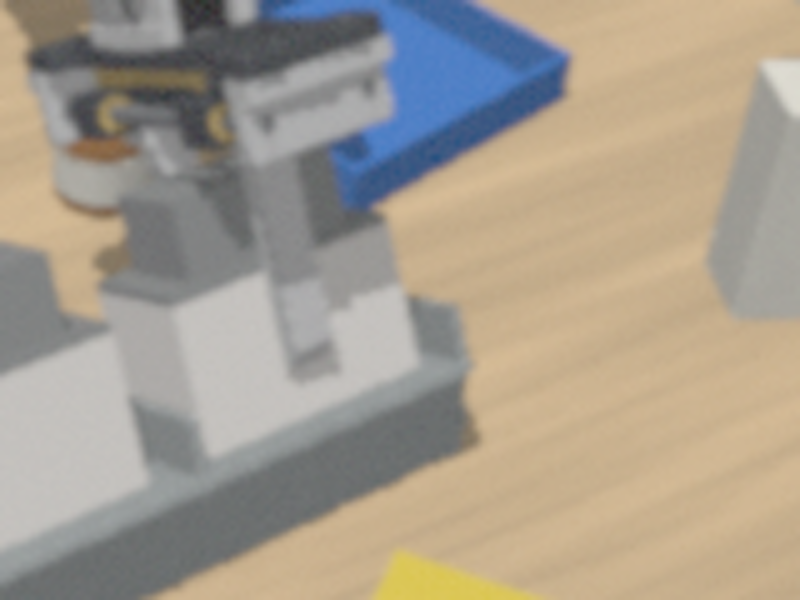

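Emit:
{"op": "carry_out", "data": {"moves": [[0,0,0,0,0,0],[0,0,0,0,0,0]]}}

```text
t: 9.2
eef_pos: [0.6046, 0.0534, 0.0562]
ee_rot: [0.173, 0.661, 0.707, 0.184]
ft_force: [-2.3, -0.2, -1.4]
opening: 0.637
```

```bash
python3 e.py 1 -.009
```

```text
from [0.6046 0.0534 0.0562] to [0.6013 0.0533 0.0541] turn 0.01
[ [0.0001, -0.0039, 0.0003, 0.009, 0.001, 0.001] ]
n,u,y -0.008692529506934775 0.0039050362120611015 -7.143204825889549e-05 [-2.28 -0.23 -1.4 ]
```

Emit:
{"op": "carry_out", "data": {"moves": [[0,0,0,0,0,0],[0,0,0,0,0,0],[0,0,0,0,0,0],[0,0,0,0,0,0],[0,0,0,0,0,0],[0,0,0,0,0,0]], "fingers": 1}}

```text
t: 9.8
eef_pos: [0.6103, 0.0532, 0.0623]
ee_rot: [0.178, 0.66, 0.705, 0.188]
ft_force: [0.9, -0.1, -0.5]
opening: 1.0
```

```bash
python3 e.py 1 .0415; python3 wt.py rel
```

```text
from [0.6103 0.0532 0.0623] to [0.5771 0.0517 0.0984] turn 0.025
[ [0.0006, -0.0107, -0.0479, 0.024, 0.002, 0.0] ]
n,u,y -0.006152070078173212 0.011834123005005373 -0.0006592514460219319 [ 0.94 -0.08 -0.53]
[-0.37 -0.06 -0.28] [0.42 0.51 0.38] kg 0.02836548607024368 [0.61   0.0532 0.0618]
[ -0.   -27.18 -28.97   0.25  -1.99   0.04] [-0.033 -0.042  1.894  0.068  0.769 -0.135]
pics/rel.png 3.3333333333333335
```

View pics/rel.png

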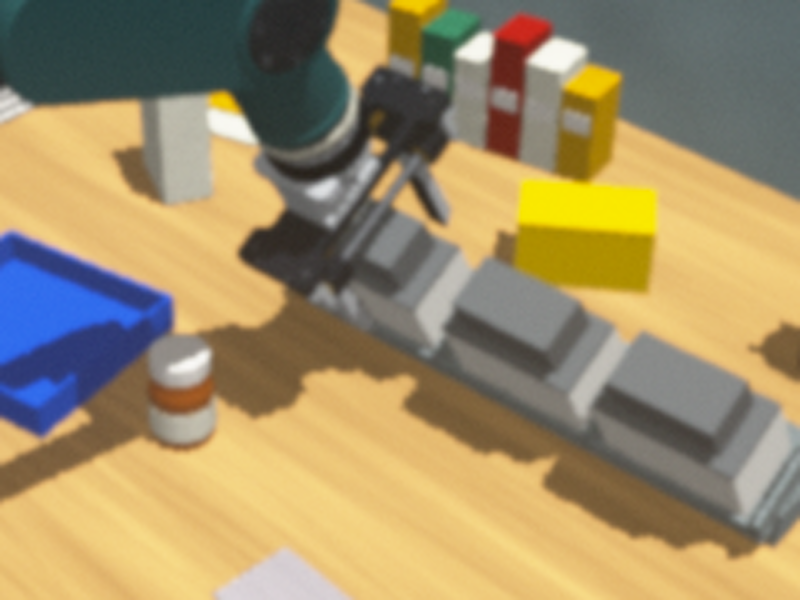

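Emit:
{"op": "carry_out", "data": {"moves": [[0,-0.005,-0.01,0.012,0.002,0],[0,-0.004,-0.015,0.01,0,0],[0,0,-0.015,0,0,0],[0,0,0,0,0,0],[0,0,0,0,0,0]]}}

```text
t: 10.7
eef_pos: [0.5813, 0.0514, 0.0917]
ee_rot: [0.169, 0.662, 0.708, 0.18]
ft_force: [0.2, 0.4, -0.3]
opening: 1.001
```

```bash
python3 e.py 1 .0415; python3 wt.py cov
```

```text
from [0.5813 0.0514 0.0917] to [0.5771 0.0517 0.0984] turn 0.002
[ [0.0006, -0.0004, -0.0078, -0.001, -0.0, 0.0] ]
n,u,y 0.03366439183987641 0.0003841922444603324 -0.0005519544263069634 [ 0.23  0.38 -0.31]
[ 0.13 -0.02  0.07] [0.47 0.43 0.37] kg -0.006938254286651537 [0.5812 0.0514 0.0913]
[  0.   -24.52 -29.91   0.27  -1.9    0.04] [-0.039 -0.128  1.9    0.066  0.876 -0.135]
pics/cov.png 3.3333333333333335
```

View pics/cov.png

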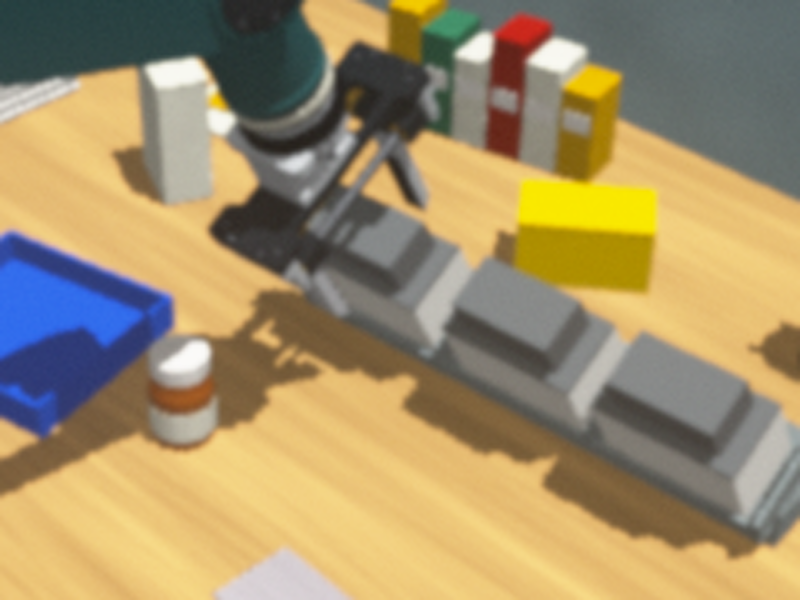

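Emit:
{"op": "carry_out", "data": {"moves": [[0,0,-0.01,0,0,0],[0,0,0,0,0,0],[0,0,0,0,0,0]]}}

```text
t: 11.4
eef_pos: [0.576, 0.0511, 0.1006]
ee_rot: [0.168, 0.662, 0.708, 0.18]
ft_force: [-0.8, -0.1, -0.5]
opening: 0.995
```

```bash
python3 e.py 1 .044
```

```text
from [0.576  0.0511 0.1006] to [0.576  0.0516 0.1006] turn 0.003
[ [0.0005, 0.0, -0.0, -0.003, -0.0, 0.0] ]
n,u,y 0.04395275497663563 -3.6992657108530363e-05 -0.0004933518457652512 [-0.81 -0.06 -0.54]
```

Spot on. Close on the hood.

Emit:
{"op": "carry_out", "data": {"moves": [[0,0,0,0,0,0],[0,0,0,0,0,0],[0,0,0,0,0,0],[0,0,0,0,0,0],[0,0,0,0,0,0],[0,0,0,0,0,0],[0,0,0,0,0,0],[0,0,0,0,0,0],[0,0,0,0,0,0]], "fingers": -1}}

```text
t: 12.3
eef_pos: [0.5763, 0.0511, 0.1009]
ee_rot: [0.168, 0.662, 0.708, 0.18]
ft_force: [0.9, 0.0, 0.1]
opening: 0.465
```

```bash
python3 e.py 1 .044; python3 -c "
from h import *
print(state()['opening']*94)
import pickle
S=pickle.load(open('c0.pkl','rb'))['side'];C0=pickle.load(open('c0.pkl','rb'))['scene']
for n,u,v in [('blade tip',291,303),('bl',268,285),('bl',270,320),('hand',318,337)]: print(n,plane(S,u,v,0)[:2].round(3))
for n,u,v in [('blade r',233,213),('',198,224),('',220,205)]: print(n,plane(C0,u,v,0)[:2].round(3))
"
```

```text
from [0.5763 0.0511 0.1009] to [0.576  0.0516 0.1006] turn 0.002
[ [0.0005, -0.0004, 0.0001, -0.002, -0.0, 0.0] ]
n,u,y 0.04408311643395625 0.0003571800625467164 -0.0005412535940647104 [0.87 0.   0.06]
43.66540377652583
blade tip [ 0.383 -0.135]
bl [ 0.385 -0.061]
bl [ 0.318 -0.138]
hand [ 0.357 -0.237]
blade r [ 0.37  -0.051]
 [ 0.372 -0.144]
 [ 0.325 -0.068]
```

Emit:
{"op": "carry_out", "data": {"moves": [[0,0,-0.008,0,0,0],[0,0,-0.015,0,0,0],[0,0,-0.02,0,0,0],[0,0,-0.025,0,0,0],[0,0,-0.02,0,0,0],[0,0,0,0,0,0],[0,0,0,0,0,0]]}}

```text
t: 13.0
eef_pos: [0.5298, 0.0482, 0.1798]
ee_rot: [0.166, 0.663, 0.708, 0.178]
ft_force: [0.0, 0.6, -1.4]
opening: 0.469
```

```bash
python3 e.py 1 .12; python3 wt.py lift
python3 - <<'E'
from h import *
plan(np.array([.44,-.03,.12]),down(psi),10)
E
```

```text
from [0.5298 0.0482 0.1798] to [0.5396 0.0492 0.1673] turn 0.009
[ [0.0003, 0.0027, 0.0157, -0.008, -0.0, 0.0] ]
n,u,y 0.13568383212615667 -0.0025969918085195567 -0.00034833196556963066 [ 0.01  0.58 -1.39]
[ 0.22  0.14 -0.57] [0.32 0.47 0.4 ] kg 0.05814855070817495 [0.5299 0.0483 0.1789]
[  0.   -18.99 -32.22   0.31  -1.96   0.04] [-0.053 -0.314  1.866  0.064  1.104 -0.134]
pics/lift.png 3.3333333333333335
from [0.5299 0.0483 0.1789] to [ 0.44 -0.03  0.12] turn 0.49
[ [-0.0072, -0.0111, 0.0007, 0.049, -0.0, 0.0],
[-0.0072, -0.0111, 0.0013, 0.049, -0.0, 0.0],
[-0.0072, -0.011, 0.0018, 0.049, -0.0, 0.0],
[-0.0072, -0.0109, 0.0024, 0.049, -0.0, 0.0],
[-0.0072, -0.0108, 0.0029, 0.049, -0.0, 0.0],
[-0.0072, -0.0106, 0.0034, 0.049, -0.0, 0.0],
[-0.0072, -0.0105, 0.0039, 0.049, -0.0, 0.0],
[-0.0072, -0.0102, 0.0044, 0.049, -0.0, 0.0],
[-0.0072, -0.01, 0.0049, 0.049, -0.0, 0.0],
[-0.0072, -0.0098, 0.0054, 0.049, -0.0, 0.0] ]
```

View pics/lift.png

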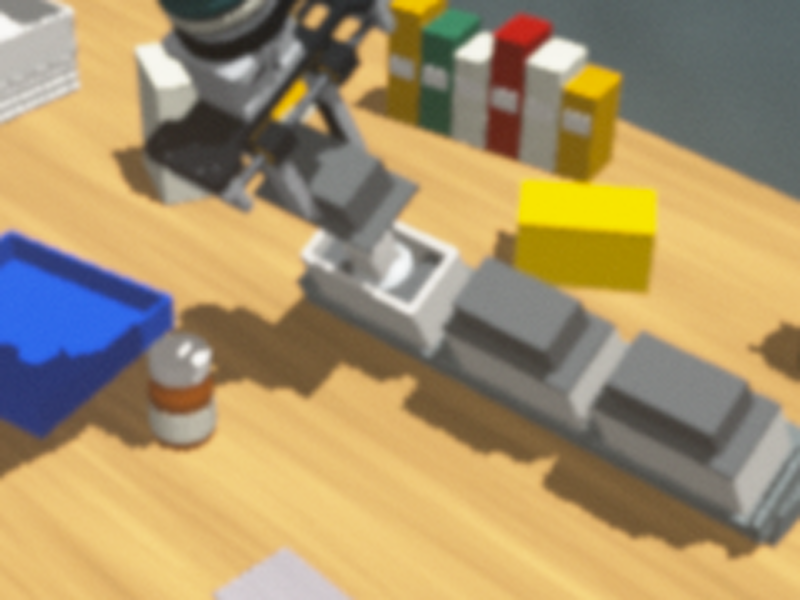

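Emit:
{"op": "carry_out", "data": {"moves": [[-0.009,-0.015,0.001,0.06,0,0],[-0.009,-0.015,0.001,0.06,0,0],[-0.009,-0.014,0.002,0.06,0,0],[-0.009,-0.014,0.003,0.06,0,0],[-0.009,-0.013,0.004,0.06,0,0],[-0.009,-0.013,0.005,0.06,0,0],[-0.009,-0.012,0.006,0.06,0,0],[-0.009,-0.01,0.006,0.06,0,0],[0,0,0,0,0,0],[0,0,0,0,0,0]]}}

```text
t: 14.4
eef_pos: [0.4372, -0.0322, 0.1172]
ee_rot: [-0.004, 0.683, 0.73, -0.003]
ft_force: [0.9, -0.4, 0.1]
opening: 0.469
```

Run:
```python
from h import *
plan(np.array([.44,-.03,.0185]),down(psi),1)
```

```text
from [ 0.4372 -0.0322  0.1172] to [ 0.44   -0.03    0.0185] turn 0.01
[ [0.0018, 0.0039, 0.0987, -0.01, -0.002, 0.001] ]
```

Emit:
{"op": "carry_out", "data": {"moves": [[0.001,0.003,0.025,-0.008,0,0],[0,0,0.025,0,0,0],[0,0,0.02,0,0,0],[0,0,0.01,0,0,0],[0,0,0,0,0,0],[0,0,0,0,0,0]]}}

```text
t: 15.0
eef_pos: [0.4439, -0.029, 0.0387]
ee_rot: [0.004, 0.682, 0.731, 0.005]
ft_force: [-0.5, 0.2, -0.0]
opening: 0.471
```

Run:
```python
from h import *
plan(np.array([.44,-.03,.0185]),down(psi),1)
print(state()["ft_force"])
c=capture("side");zoom(c["img"],"pics/pl.png",150,330,180,420)
```

```text
from [ 0.4439 -0.029   0.0387] to [ 0.44   -0.03    0.0185] turn 0.013
[ [-0.0008, -0.0042, 0.0201, 0.013, -0.001, 0.003] ]
[-0.48655151  0.16209351 -0.02158877]
pics/pl.png 3.3333333333333335
```

View pics/pl.png

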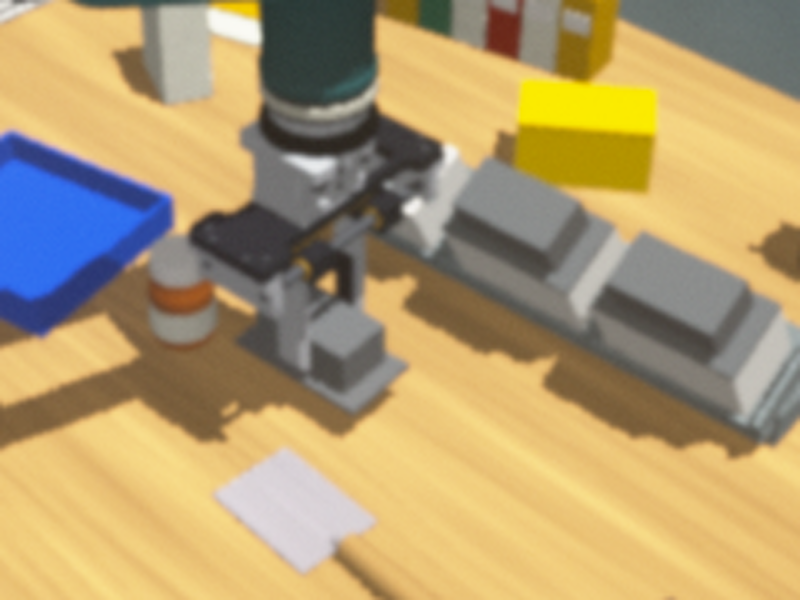

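Emit:
{"op": "carry_out", "data": {"moves": [[0,-0.003,0.008,0.012,0,0.003],[0,0,0.008,0,0,0],[0,0,0.003,0,0,0],[0,0,0,0,0,0],[0,0,0,0,0,0]]}}

```text
t: 15.55
eef_pos: [0.4432, -0.0296, 0.021]
ee_rot: [0.002, 0.683, 0.73, 0.002]
ft_force: [1.1, 0.3, -0.6]
opening: 0.468
```

Run:
```python
from h import *
plan(np.array([.44,-.03,.0185]),down(psi),1)
print(state()["ft_force"])
```

```text
from [ 0.4432 -0.0296  0.021 ] to [ 0.44   -0.03    0.0185] turn 0.006
[ [-0.0002, -0.0032, 0.0024, 0.006, 0.0, -0.0] ]
[ 1.12484409  0.26128534 -0.62483031]
```

Emit:
{"op": "carry_out", "data": {"moves": [[0,-0.001,0.003,0.003,0,0],[0,0,0.002,0,0,0],[0,0,0,0,0,0],[0,0,0,0,0,0]]}}

```text
t: 15.95
eef_pos: [0.4429, -0.0298, 0.0177]
ee_rot: [0.001, 0.683, 0.73, 0.001]
ft_force: [-0.1, 0.1, 0.2]
opening: 0.467
```

Run:
```python
from h import *
plan(np.array([.44,-.03,.0185]),down(psi),1)
print(state()["ft_force"])
```

```text
from [ 0.4429 -0.0298  0.0177] to [ 0.44   -0.03    0.0185] turn 0.004
[ [0.0, -0.0029, -0.0008, 0.004, 0.0, -0.0] ]
[-0.13181967  0.14120303  0.16364599]
```

Emit:
{"op": "carry_out", "data": {"moves": [[0,0,0.003,0,0,0],[0,0,0,0,0,0],[0,0,0,0,0,0]]}}

```text
t: 16.25
eef_pos: [0.4443, -0.03, 0.0172]
ee_rot: [0.003, 0.683, 0.73, 0.002]
ft_force: [0.4, -1.1, -1.4]
opening: 0.465
```

Run:
```python
from h import *
plan(np.array([.44,-.03,.0185]),down(psi),1)
print(state()["ft_force"])
```

```text
from [ 0.4443 -0.03    0.0172] to [ 0.44   -0.03    0.0185] turn 0.007
[ [0.0003, -0.0043, -0.0014, 0.007, 0.001, 0.0] ]
[ 0.42924964 -1.07794818 -1.35783263]
```

Emit:
{"op": "carry_out", "data": {"moves": [[0,0,0,0,0,0],[0,0,0,0,0,0],[0,0,0,0,0,0],[0,0,0,0,0,0],[0,0,0,0,0,0],[0,0,-0.02,0,0,0],[0,0,-0.03,0,0,0],[0,0,-0.03,0,0,0],[0,0,-0.02,0,0,0],[0,0,0,0,0,0]], "fingers": 1}}

```text
t: 17.25
eef_pos: [0.4416, -0.0296, 0.1174]
ee_rot: [-0.0, 0.683, 0.73, 0.0]
ft_force: [0.9, 0.2, 1.5]
opening: 1.002
```

Run:
```python
from h import *
# canister grip: TCP 4mm above rim => 36.5 above case centre ; via higher
plan(C[1]+n_*.135,Rtilt,8)
c=capture("side");zoom(c["img"],"pics/pl2.png",150,330,180,420)
```

```text
from [ 0.4416 -0.0296  0.1174] to [0.5324 0.0487 0.1805] turn 0.5
[ [0.009, 0.012, -0.0079, -0.062, -0.0, -0.0],
[0.009, 0.0124, -0.0071, -0.062, -0.0, -0.0],
[0.009, 0.0129, -0.0063, -0.062, -0.0, -0.0],
[0.009, 0.0132, -0.0055, -0.062, -0.0, -0.0],
[0.009, 0.0136, -0.0047, -0.062, -0.0, -0.0],
[0.009, 0.0138, -0.0038, -0.062, -0.0, -0.0],
[0.009, 0.014, -0.0029, -0.062, -0.0, -0.0],
[0.009, 0.0142, -0.0021, -0.062, -0.0, -0.0] ]
pics/pl2.png 3.3333333333333335
```

View pics/pl2.png

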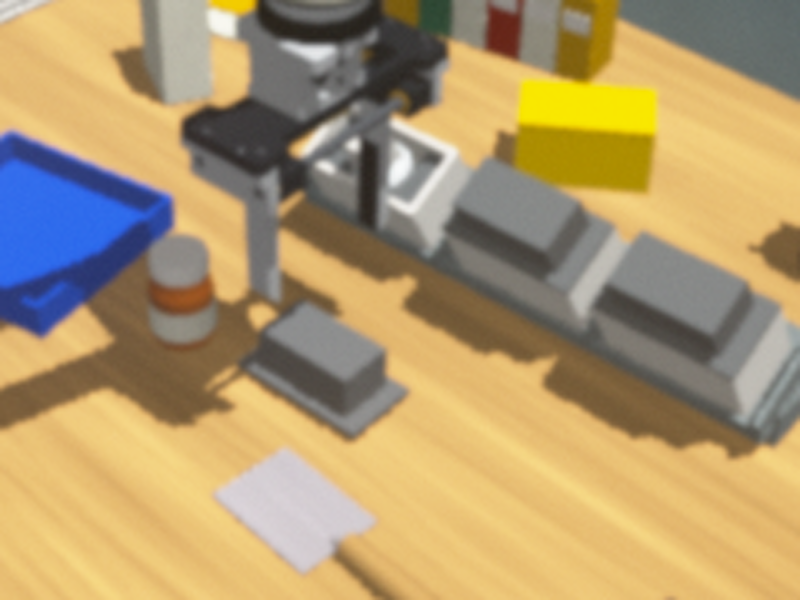

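Emit:
{"op": "carry_out", "data": {"moves": [[0.004,0.003,-0.025,-0.05,0,0],[0.009,0.009,-0.022,-0.06,0,0],[0.009,0.013,-0.006,-0.065,0,0],[0.009,0.014,-0.004,-0.065,0,0],[0.01,0.015,-0.002,-0.065,0,0],[0.01,0.015,0,-0.065,0,0],[0.01,0.015,0.002,-0.065,0,0],[0.01,0.015,0.004,-0.06,0,0],[0,0,0,0,0,0],[0,0,0,0,0,0]]}}

```text
t: 18.3
eef_pos: [0.5257, 0.0504, 0.1746]
ee_rot: [0.16, 0.665, 0.708, 0.176]
ft_force: [-0.1, 1.0, 1.1]
opening: 1.004
```

```bash
python3 e.py 1 .0365
python3 - <<'E'
from h import *
for n in("wrist","side"):
    c=capture(n);zoom(c["img"],f"pics/can_{n}.png",*((80,300,200,380) if n=="wrist" else (120,300,180,420)),gamma=.6)
    print([proj(c,C[1]+n_*.0605+u_*a*.014+ry*b*.014).round(1).tolist() for a,b in((-1,1),(1,1),(1,-1),(-1,-1))])
E
```

```text
from [0.5257 0.0504 0.1746] to [0.5795 0.0518 0.094 ] turn 0.021
[ [-0.0025, 0.0105, 0.0963, -0.02, -0.005, -0.005] ]
n,u,y 0.13297525596451415 -0.008607751086415302 0.0020793520096831406 [-0.14  0.97  1.11]
pics/can_wrist.png 2.727272727272727
[[280.1, 208.6], [314.2, 208.6], [313.6, 240.9], [280.4, 240.8]]
pics/can_side.png 3.3333333333333335
[[282.3, 192.2], [288.9, 183.4], [297.6, 187.7], [291.0, 196.6]]
```

View pics/can_wrist.png

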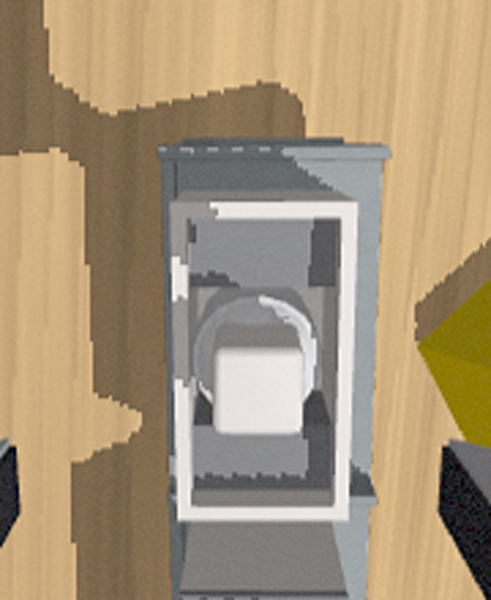

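View pics/can_side.png

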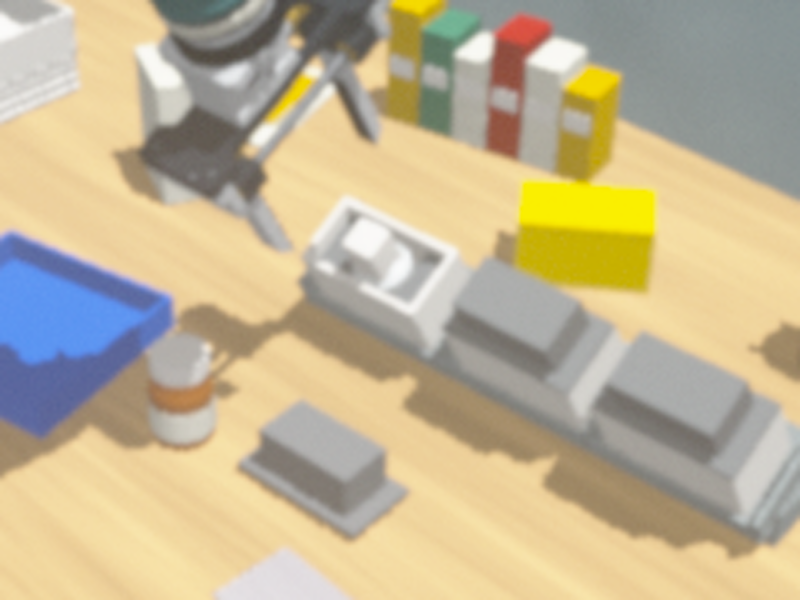

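Emit:
{"op": "carry_out", "data": {"moves": [[-0.001,0.006,0.025,-0.015,-0.004,-0.004],[0,0,0.025,0,0,0],[0,0,0.02,0,0,0],[0,0,0.01,0,0,0],[0,0,0,0,0,0],[0,0,0,0,0,0]]}}

```text
t: 19.0
eef_pos: [0.5721, 0.0488, 0.1072]
ee_rot: [0.169, 0.664, 0.706, 0.179]
ft_force: [0.4, -0.2, -0.2]
opening: 0.999
```

```bash
python3 e.py 1 .0365
```

```text
from [0.5721 0.0488 0.1072] to [0.5795 0.0518 0.094 ] turn 0.005
[ [0.0026, 0.0004, 0.0152, -0.003, 0.002, -0.004] ]
n,u,y 0.05165968952686621 -0.00035222602760140095 -0.0025427271816344243 [ 0.4  -0.19 -0.19]
```

Emit:
{"op": "carry_out", "data": {"moves": [[0.003,-0.002,0.008,-0.003,0.001,-0.003],[0,0,0.006,0,0,0],[0,0,0,0,0,0],[0,0,0,0,0,0]]}}

```text
t: 19.4
eef_pos: [0.5782, 0.0522, 0.0962]
ee_rot: [0.171, 0.662, 0.707, 0.182]
ft_force: [0.6, -0.3, -0.1]
opening: 1.002
```

```bash
python3 e.py 1 .0365
python3 - <<'E'
from h import *
c=capture("side");zoom(c["img"],"pics/can2.png",150,270,220,380,gamma=.6)
E
```

```text
from [0.5782 0.0522 0.0962] to [0.5795 0.0518 0.094 ] turn 0.005
[ [-0.0004, 0.0001, 0.0025, 0.005, 0.002, -0.001] ]
n,u,y 0.039006714619338995 -8.047910614813678e-05 0.0004529859857221076 [ 0.62 -0.32 -0.12]
pics/can2.png 5.0
```

View pics/can2.png

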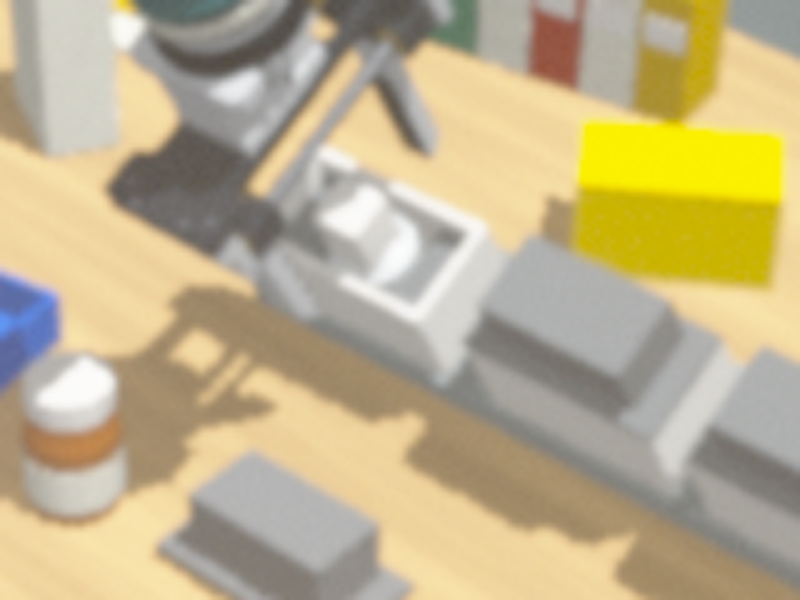

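Emit:
{"op": "carry_out", "data": {"moves": [[0,-0.001,0.005,0.003,0,0],[0,0,0,0,0,0],[0,0,0,0,0,0]]}}

```text
t: 19.75
eef_pos: [0.5802, 0.0524, 0.0918]
ee_rot: [0.171, 0.662, 0.707, 0.181]
ft_force: [0.2, 0.5, 0.2]
opening: 0.997
```

```bash
python3 e.py 1 .0355
```

```text
from [0.5802 0.0524 0.0918] to [0.58   0.0519 0.0932] turn 0.004
[ [-0.0005, 0.0005, -0.0013, 0.003, 0.002, -0.0] ]
n,u,y 0.03421883859526915 -0.0004528878378949174 0.00047745258970154927 [0.24 0.5  0.22]
```

Emit:
{"op": "carry_out", "data": {"moves": [[0,-0.001,-0.002,0.002,0,0],[0,0,0,0,0,0],[0,0,0,0,0,0]]}}

```text
t: 20.05
eef_pos: [0.5782, 0.0522, 0.0933]
ee_rot: [0.17, 0.662, 0.707, 0.18]
ft_force: [-0.3, 0.0, -0.1]
opening: 1.004
```

```bash
python3 e.py 1 .0355
```

```text
from [0.5782 0.0522 0.0933] to [0.58   0.0519 0.0932] turn 0.002
[ [-0.0004, 0.0015, 0.001, 0.001, 0.002, -0.0] ]
n,u,y 0.03647928432987574 -0.0014573468257037293 0.00040799201561196466 [-0.33  0.02 -0.09]
```

Emit:
{"op": "carry_out", "data": {"moves": [[0,0,0,0,0,0],[0,0,0,0,0,0],[0,0,0,0,0,0],[0,0,0,0,0,0],[0,0,0,0,0,0],[0,0,0,0,0,0],[0,0,0,0,0,0],[0,0,0,0,0,0],[0,0,0,0,0,0],[0,0,0,0,0,0],[0,0,0,0,0,0]], "fingers": -1}}

```text
t: 21.15
eef_pos: [0.5783, 0.0522, 0.0935]
ee_rot: [0.17, 0.662, 0.707, 0.18]
ft_force: [0.2, -0.1, 0.2]
opening: 0.297
```

```bash
python3 e.py 1 .0355;python3 - <<'E'
from h import *
print(state()['opening']*94)
c=capture("side");zoom(c["img"],"pics/can3.png",150,270,220,380,gamma=.6)
E
```

```text
from [0.5783 0.0522 0.0935] to [0.58   0.0519 0.0932] turn 0.002
[ [-0.0004, 0.0014, 0.0011, 0.001, 0.002, -0.0] ]
n,u,y 0.0365944924254897 -0.001363873311571723 0.0004036147454945651 [ 0.21 -0.08  0.17]
27.934662932075387
pics/can3.png 5.0
```

View pics/can3.png

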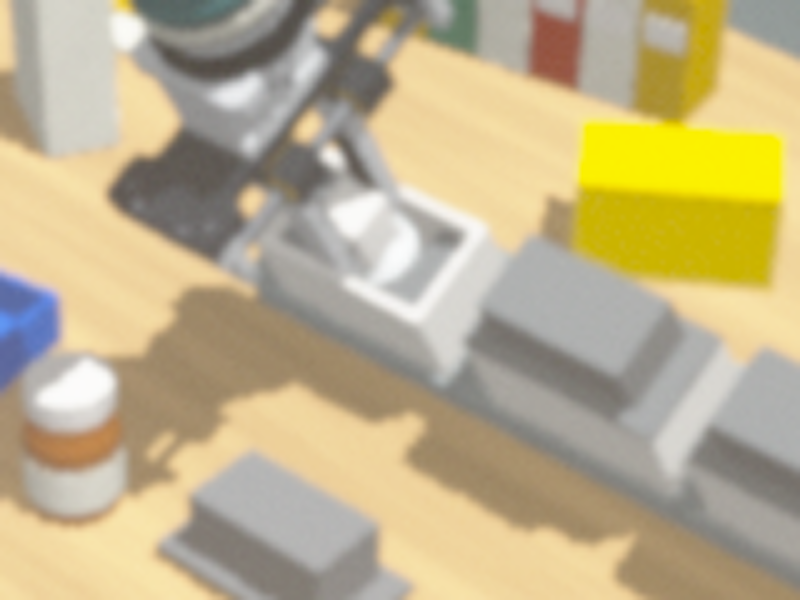

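Emit:
{"op": "carry_out", "data": {"moves": [[0,0.002,-0.008,-0.004,0,0],[0,0.002,-0.008,-0.004,0,0],[0,0.001,-0.008,-0.003,0,0],[0,0,0,0,0,0]]}}

```text
t: 21.6
eef_pos: [0.5672, 0.0518, 0.1145]
ee_rot: [0.171, 0.662, 0.707, 0.182]
ft_force: [0.8, 0.1, -3.2]
opening: 0.297
```

```bash
python3 e.py 1 .06
```

```text
from [0.5672 0.0518 0.1145] to [0.5683 0.0511 0.1147] turn 0.004
[ [-0.0007, 0.001, 0.0004, 0.004, 0.001, -0.001] ]
n,u,y 0.06039951410396856 -0.0009520565614967551 0.0007381197135844118 [ 0.76  0.08 -3.18]
```

Emit:
{"op": "carry_out", "data": {"moves": [[0,0.001,-0.015,0,0,0],[0,0.001,-0.02,0,0,0],[0,0.001,-0.02,0,0,0],[0,0.001,-0.02,0,0,0],[0,0,-0.01,0,0,0],[0,0,0,0,0,0],[0,0,0,0,0,0]]}}

```text
t: 22.3
eef_pos: [0.5257, 0.0492, 0.1908]
ee_rot: [0.169, 0.663, 0.707, 0.18]
ft_force: [0.2, 0.3, -4.5]
opening: 0.293
```

```bash
python3 e.py 1 .145
python3 - <<'E'
from h import *
for k in("side","scene"):
    c=capture(k);zoom(c["img"],f"pics/can4{k}.png",100,280,180,420)
# tray
T=np.array([.393,.245,.16]); 
plan(T,down(.066),12)
E
```

```text
from [0.5257 0.0492 0.1908] to [0.5276 0.0484 0.1892] turn 0.003
[ [-0.001, 0.0009, 0.0023, -0.002, 0.001, -0.001] ]
n,u,y 0.14726768194933304 -0.0009174249071326954 0.0009573308363090287 [ 0.17  0.26 -4.51]
pics/can4side.png 3.3333333333333335
pics/can4scene.png 3.3333333333333335
from [0.5256 0.0493 0.1902] to [0.393 0.245 0.16 ] turn 0.497
[ [0.017, -0.01, -0.0025, 0.041, 0.0, -0.0],
[0.017, -0.0101, -0.0021, 0.041, 0.0, -0.0],
[0.017, -0.0101, -0.0017, 0.041, 0.0, -0.0],
[0.017, -0.0102, -0.0013, 0.041, 0.0, -0.0],
[0.017, -0.0102, -0.0009, 0.041, 0.0, -0.0],
[0.017, -0.0103, -0.0004, 0.041, 0.0, -0.0],
[0.017, -0.0103, -0.0, 0.041, 0.0, -0.0],
[0.017, -0.0103, 0.0004, 0.041, 0.0, -0.0],
[0.017, -0.0102, 0.0008, 0.041, 0.0, -0.0],
[0.017, -0.0102, 0.0013, 0.041, 0.0, -0.0],
[0.017, -0.0101, 0.0017, 0.041, 0.0, -0.0],
[0.017, -0.01, 0.0021, 0.041, 0.0, -0.0] ]
```

View pics/can4side.png

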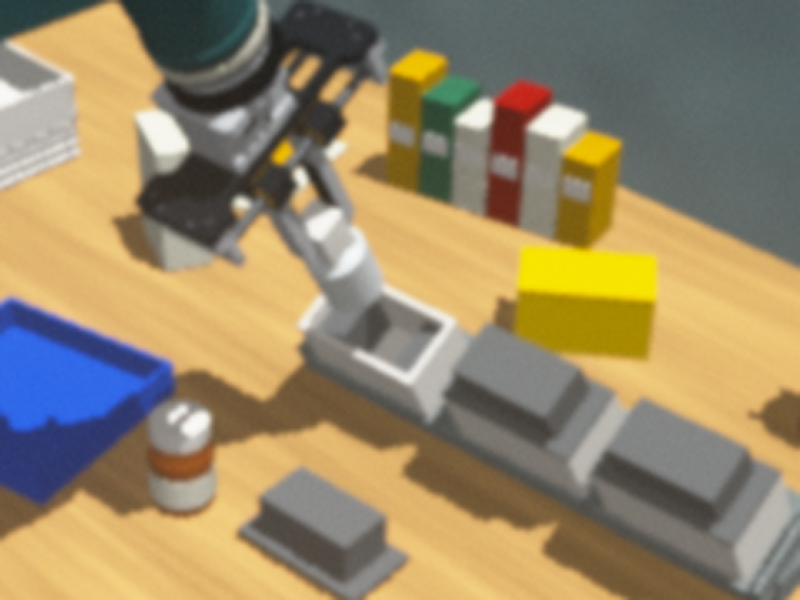

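View pics/can4scene.png

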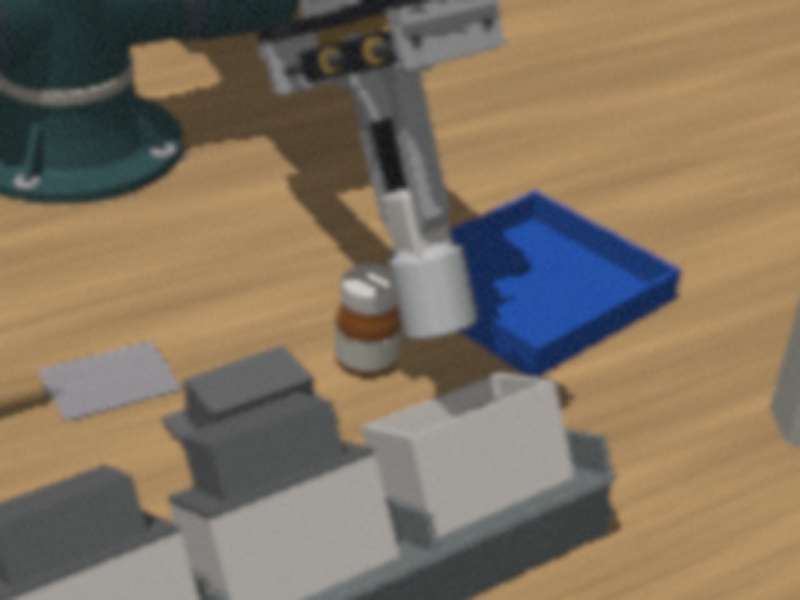

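Emit:
{"op": "carry_out", "data": {"moves": [[0.015,-0.008,-0.005,0.038,0,0],[0.017,-0.01,-0.003,0.042,0,0],[0.017,-0.01,-0.002,0.042,0,0],[0.017,-0.01,-0.001,0.042,0,0],[0.017,-0.01,-0.001,0.042,0,0],[0.017,-0.01,0,0.042,0,0],[0.017,-0.01,0,0.042,0,0],[0.017,-0.01,0,0.042,0,0],[0.017,-0.01,0.001,0.042,0,0],[0.017,-0.01,0.001,0.042,0,0],[0.017,-0.01,0.001,0.042,0,0],[0.014,-0.008,0.002,0.03,0,0]]}}

```text
t: 23.6
eef_pos: [0.3931, 0.2479, 0.152]
ee_rot: [-0.008, 0.685, 0.728, -0.009]
ft_force: [0.4, -0.2, -3.9]
opening: 0.295
```

Emit:
{"op": "carry_out", "data": {"moves": [[0,0,0,0,0,0],[0,0,0,0,0,0],[0,0,0,0,0,0]]}}

```text
t: 23.9
eef_pos: [0.3933, 0.2486, 0.1496]
ee_rot: [-0.008, 0.684, 0.729, -0.01]
ft_force: [0.7, 1.2, -3.2]
opening: 0.3
```

Run:
```python
from h import *
T=np.array([.393,.245,.068]); 
plan(T,down(.066),1)
for k in("side","scene"):
    c=capture(k);zoom(c["img"],f"pics/tr{k}.png",*((120,270,100,300) if k=="side" else (90,240,260,460)))
```

```text
from [0.3933 0.2486 0.1496] to [0.393 0.245 0.068] turn 0.026
[ [-0.0034, 0.0016, 0.0816, -0.026, 0.002, -0.003] ]
pics/trside.png 4.0
pics/trscene.png 4.0
```

View pics/trside.png

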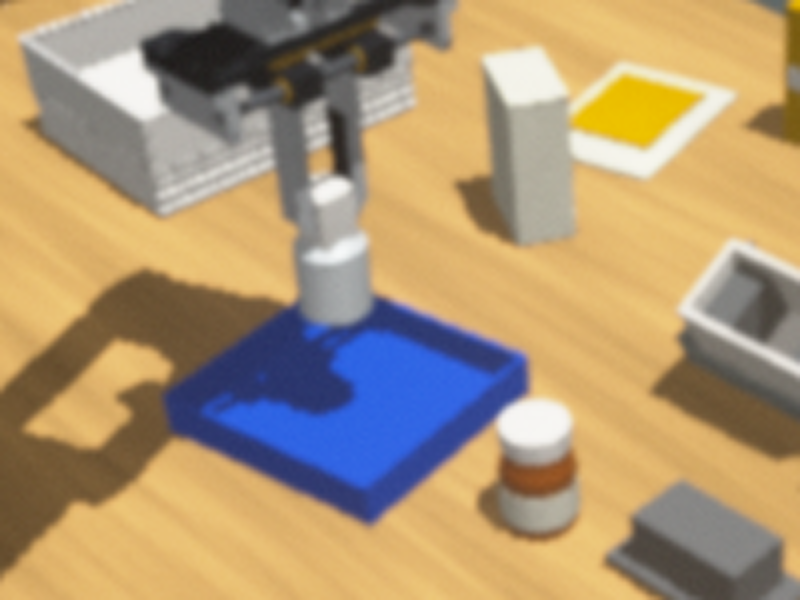

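View pics/trscene.png

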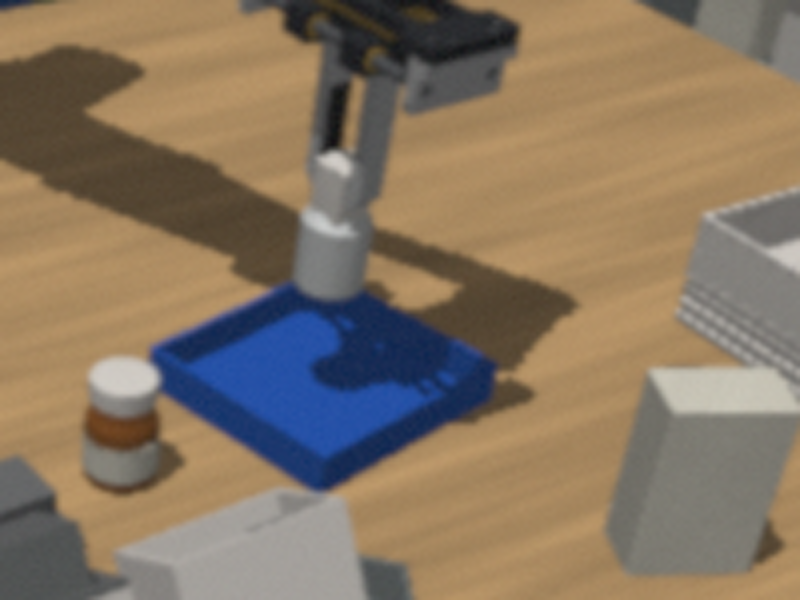

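Run:
```python
from h import *
c=capture("side")
print([plane(c,u,v,.03)[:2].round(3).tolist() for u,v in((141.75,219.25),(231.25,209.25),(193,242.5),(191,192))])
c=capture("scene")
print([plane(c,260+u/4,90+v/4,.03)[:2].round(3).tolist() for u,v in((152,352),(495,362),(322,462),(290,280))])
```

```text
[[0.296, 0.309], [0.485, 0.182], [0.334, 0.145], [0.458, 0.319]]
[[0.344, 0.15], [0.455, 0.35], [0.495, 0.182], [0.306, 0.287]]
```

Emit:
{"op": "carry_out", "data": {"moves": [[-0.001,0.001,0.008,-0.02,0.002,0],[0,0,0.015,0,0,0],[0,0,0.015,0,0,0],[0,0,0.01,0,0,0],[0,0,0,0,0,0],[0,0,0,0,0,0]]}}

```text
t: 24.7
eef_pos: [0.396, 0.2464, 0.1035]
ee_rot: [-0.0, 0.686, 0.728, 0.001]
ft_force: [-0.1, 0.3, -3.0]
opening: 0.299
```

Run:
```python
from h import *
plan(np.array([.395,.247,.068]),down(.066),1); print(state()["ft_force"])
```

```text
from [0.396  0.2464 0.1035] to [0.395 0.247 0.068] turn 0.007
[ [0.0006, -0.001, 0.0355, 0.002, -0.002, -0.007] ]
[-0.11921938  0.29312293 -3.0474363 ]
```

Emit:
{"op": "carry_out", "data": {"moves": [[0,0,0.01,0,0,0],[0,0,0.01,0,0,0],[0,0,0.006,0,0,0],[0,0,0,0,0,0],[0,0,0,0,0,0]]}}

```text
t: 25.2
eef_pos: [0.397, 0.2469, 0.0767]
ee_rot: [0.0, 0.686, 0.728, 0.003]
ft_force: [-0.2, -0.3, -2.8]
opening: 0.294
```

Run:
```python
from h import *
plan(np.array([.395,.247,.068]),down(.066),1); print(state()["ft_force"])
```

```text
from [0.397  0.2469 0.0767] to [0.395 0.247 0.068] turn 0.009
[ [0.0002, -0.002, 0.0087, 0.004, -0.003, -0.007] ]
[-0.16362629 -0.28403723 -2.77585188]
```

Emit:
{"op": "carry_out", "data": {"moves": [[0,-0.001,0.004,0.003,0,0],[0,0,0.003,0,0,0],[0,0,0,0,0,0],[0,0,0,0,0,0],[0,0,0,0,0,0]]}}

```text
t: 25.7
eef_pos: [0.3964, 0.2471, 0.0698]
ee_rot: [-0.001, 0.686, 0.728, 0.002]
ft_force: [-0.4, -0.3, -4.3]
opening: 0.294
```

Run:
```python
from h import *
plan(np.array([.395,.247,.068]),down(.066),1); print(state()["ft_force"])
```

```text
from [0.3964 0.2471 0.0698] to [0.395 0.247 0.068] turn 0.008
[ [-0.0001, -0.0014, 0.0018, 0.002, -0.004, -0.007] ]
[-0.36635303 -0.29667685 -4.31395184]
```

Emit:
{"op": "carry_out", "data": {"moves": [[0,0,0.003,0.002,0,0],[0,0,0,0,0,0],[0,0,0,0,0,0],[0,0,0,0,0,0]]}}

```text
t: 26.1
eef_pos: [0.397, 0.2474, 0.0672]
ee_rot: [-0.001, 0.686, 0.728, 0.002]
ft_force: [-0.9, 0.1, -2.6]
opening: 0.29
```

```bash
python3 wt.py tr2
```

```text
[-0.36  0.17 -3.26] [0.42 0.3  0.4 ] kg 0.33197198339850353 [0.3971 0.2474 0.0673]
[ -0.   -28.66 -29.88   0.1   -0.03   0.  ] [ 0.433 -0.028  1.768  0.004  1.398  0.373]
pics/tr2.png 3.3333333333333335
```

Run:
```python
from h import *
plan(np.array([.395,.247,.068]),down(.066),1); print(state()["ft_force"])
```

```text
from [0.3971 0.2474 0.0673] to [0.395 0.247 0.068] turn 0.008
[ [-0.0003, -0.0021, -0.0007, 0.002, -0.005, -0.007] ]
[-0.33675005  0.49936477 -2.81180883]
```

Still hanging; a little further until the floor takes the weight.

Emit:
{"op": "carry_out", "data": {"moves": [[0,0,0.003,0.001,0,0],[0,0,0,0,0,0],[0,0,0,0,0,0]]}}

```text
t: 26.8
eef_pos: [0.3982, 0.2484, 0.0682]
ee_rot: [-0.001, 0.686, 0.728, 0.004]
ft_force: [-0.1, 0.5, -3.7]
opening: 0.297
```

```bash
python3 wt.py tr3
```

```text
[-0.19  0.29 -3.11] [0.3  0.43 0.72] kg 0.31743048810555297 [0.3977 0.2482 0.0675]
[ 1.000e-02 -2.878e+01 -2.996e+01  1.000e-01 -4.000e-02  0.000e+00] [ 0.433 -0.027  1.767  0.005  1.398  0.373]
pics/tr3.png 3.3333333333333335
```

Emit:
{"op": "carry_out", "data": {"moves": [[0,0,0.003,0.001,0,0],[0,0,0.003,0,0,0],[0,0,0.003,0,0,0]]}}

```text
t: 27.5
eef_pos: [0.3982, 0.2488, 0.0669]
ee_rot: [-0.002, 0.686, 0.728, 0.003]
ft_force: [-6.0, -2.0, 11.8]
opening: 0.297
```

```bash
python3 wt.py tr4; python3 -c "
from h import *
c=capture('side');zoom(c['img'],'pics/tr4s.png',120,270,100,300)"
```

```text
[-5.15 -2.42 12.09] [0.81 0.31 0.4 ] kg -1.2320681703947702 [0.3982 0.2488 0.067 ]
[-3.300e-01 -2.263e+01 -2.621e+01  2.200e-01 -2.460e+00 -2.000e-02] [ 0.434 -0.025  1.766  0.005  1.396  0.373]
pics/tr4.png 3.3333333333333335
pics/tr4s.png 4.0
```

View pics/tr4s.png

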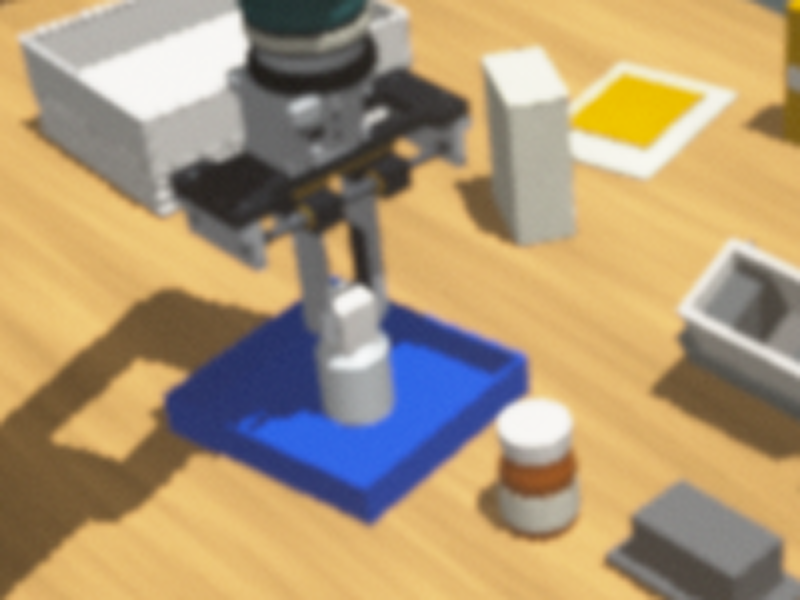

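Emit:
{"op": "carry_out", "data": {"moves": [[0,0,0,0,0,0],[0,0,0,0,0,0]]}}

```text
t: 28.15
eef_pos: [0.3988, 0.249, 0.0681]
ee_rot: [-0.001, 0.686, 0.728, 0.004]
ft_force: [0.5, 0.1, -3.9]
opening: 0.299
```

```bash
python3 -c "
from h import *
plan(np.array([.395,.247,.068]),down(.066),1); print(state()['ft_force'])"
```

```text
from [0.3988 0.249  0.0681] to [0.395 0.247 0.068] turn 0.011
[ [-0.0018, -0.0039, 0.0, 0.005, -0.008, -0.006] ]
[ 0.52650984  0.0888477  -3.86810375]
```

Emit:
{"op": "carry_out", "data": {"moves": [[0,0,0.003,0,0,0],[0,0,0.0025,0,0,0]]}}

```text
t: 28.35
eef_pos: [0.3994, 0.2498, 0.0669]
ee_rot: [-0.001, 0.686, 0.728, 0.005]
ft_force: [-5.8, -3.0, 15.4]
opening: 0.3
```

Emit:
{"op": "carry_out", "data": {"moves": [[0,0,0.001,0,0,0],[0,0,0,0,0,0],[0,0,0,0,0,0],[0,0,0,0,0,0],[0,0,0,0,0,0]], "fingers": 1}}

```text
t: 28.85
eef_pos: [0.4009, 0.2504, 0.0665]
ee_rot: [-0.001, 0.686, 0.728, 0.007]
ft_force: [0.1, 0.5, 0.5]
opening: 0.684
```

```bash
python3 -c "
from h import *
print(cur()[0],state()['ft_force'])
c=capture('side');zoom(c['img'],'pics/tr5s.png',120,270,100,300)"
```

```text
[0.40087435 0.25044098 0.06645919] [0.13264486 0.4980766  0.51877934]
pics/tr5s.png 4.0
```

View pics/tr5s.png

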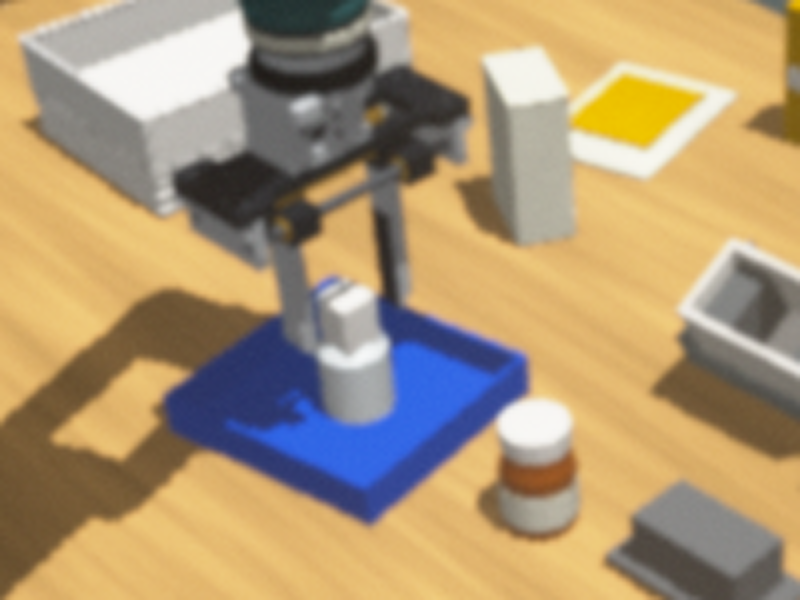

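Canister stands free. Retreat straight up, once the fingers are open.

Emit:
{"op": "carry_out", "data": {"moves": [[0,0,0,0,0,0],[0,0,0,0,0,0],[0,0,0,0,0,0],[0,0,-0.015,0,0,0],[0,0,-0.03,0,0,0],[0,0,-0.04,0,0,0],[0,0,-0.04,0,0,0],[0,0,-0.03,0,0,0],[0,0,0,0,0,0],[0,0,0,0,0,0]]}}

```text
t: 29.9
eef_pos: [0.3979, 0.248, 0.224]
ee_rot: [-0.002, 0.686, 0.728, 0.004]
ft_force: [-0.7, -0.6, -0.1]
opening: 1.002
```

```bash
python3 -c "
from h import *
print(cur()[0],state()['opening'],state()['ft_force'])
for k in ('side','scene'):
    c=capture(k);cv2.imwrite(f'pics/fin_{k}.png',c['img'][:,:,::-1])
    print([proj(c,C[1]+n_*.0325+u_*a*.03+ry*b*.055).round(1).tolist() for a,b in((-1,1),(1,1),(1,-1),(-1,-1))])
"
```

```text
[0.39793465 0.24799171 0.22398317] 1.002137041711339 [-0.67211831 -0.58551248 -0.14512578]
[[269.9, 196.6], [283.7, 178.5], [317.6, 195.0], [303.5, 214.1]]
[[329.0, 211.8], [345.6, 214.3], [302.5, 231.5], [287.5, 227.9]]
```

View pics/fin_side.png

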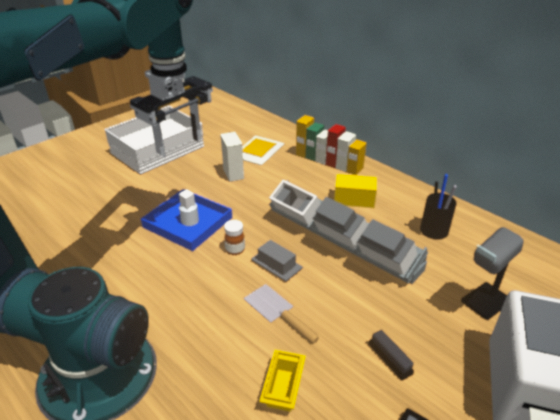

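View pics/fin_scene.png

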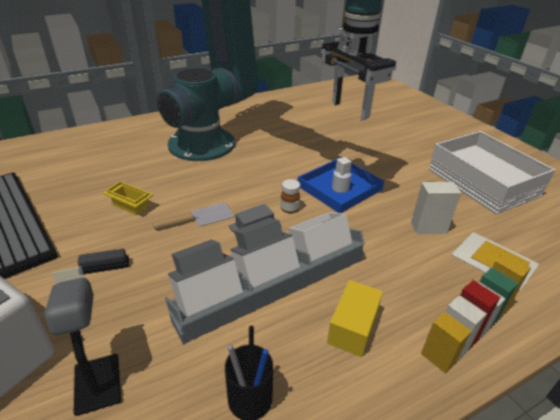

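```bash
python3 -c "
from h import *
c=capture('side');print('canister base',plane(c,189,219,.02).round(3))
print(job_done())"
```

```text
canister base [0.389 0.237 0.02 ]
the job is handed in; nothing more can be done
None
```

I found the full canister in case_1 and stood it in the blue tray, and handed the job in at about 30 s of the 72 s. No verdict was reported.

- **Hefting:** I lifted case_1 first. It read about 0.62–0.65 kg, against about 0.0 kg for the empty gripper, which marks it as the heavy one. I did not heft or touch case_2 and case_3, since one clear heavy reading settled it.
- **Opening:** I set case_1 back in its bay, lifted its cover off and laid it flat on the counter at about (0.44, -0.03).
- **Canister:** I lifted it out (it read about 0.32–0.33 kg, matching a full one) and lowered it to the tray floor. Placing it took several small tries. During these the tool pressed at up to about 15 N, and it lifted off by about 1 mm before I released it.

**Last checks:**
- The side and scene pictures show the canister upright near the tray's middle, with its base at about (0.39, 0.24).
- They show case_1 open in its own bay, with its rim roughly within a few pixels of the starting estimate. The other two cases are still closed.
- The carton, jar, stapler and spatula look unmoved.
- The gripper was clear of everything, with the force reading near zero.

No final check failed. The only disagreements were a few millimetres between the two camera views when I first located the cases (along y) and the tray.

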